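# Knock the cast specimens out of the mould and rack them

### The arm

A 6-joint arm with a two-finger parallel gripper is mounted at the origin on the work surface. World frame = base frame: x ahead of the robot, y to its left, z up, the work surface at z = 0. Lengths are in m, angles in rad, forces in N, time in s.
With the tool pointing down it reaches from about 0.275 to 0.875 m from the base axis. Payload 12.5 kg.
Tool frame: the origin (TCP) lies between the finger pads; the fingertips stand 14 mm ahead of it and the grasp point (between the pads) lies 5 mm behind it (arm.finger_overhang is the distance from the TCP to the fingertips, in m); z points along the fingers, y is the line along which they close (so a half turn about z gives the same grasp; the last joint's range is limited). The gripper opens to 85 mm and grips with 20 to 120 N. Pads are 22 mm wide; open, the fingers measure 114 mm over their backs; the gripper's body (76 mm by 85 mm) begins 54 mm behind the grasp point. The pads swing forward as they close: fully open they stand 13 mm farther back than shut.
Start: joints at [1.09, 0.351, 1.652, -0, 1.139, -0.085], TCP at [0.212, 0.507, 0.217] pointing down, gripper open.
Joint ranges: [-2.75, 2.75], [-0.79, 2.1], [0.01, 2.65], [-1.57, 4.71], [0.07, 3.14], [-2.87, 2.87]. Speed limits (rad/s): [2.22, 2.22, 2.79, 3.14, 3.14, 3.14].

### API

Orientations are given as a rotation vector (axis times angle).
In Python, from cell import arm, vision, workorder, finder gives the robot as it stands.
- The arm moves only by the tool jog_arm, never from a script. Its argument "increments" is a list of rows, each an object with "dr": the turn, a rotation vector about the tool's x, y, z in units of 5 degrees (1.0 is 5 degrees), a list of three; "travel": the shift along the tool's x, y, z in units of 25 mm (1.0 is 25 mm), a list of three; "fingers": the opening, from 0 (shut) to 1 (fully open). In form: [{"dr": [rx, ry, rz], "travel": [tx, ty, tz], "fingers": fingers}, ...]. A call has 1 to 8 rows; each row shifts and turns the commanded pose from where the row before left it, along the tool's axes as they then stand; what a row does not reach is not made up. A row lasts 1/10 s, in which the tool goes at most 50 mm and 8.59 degrees, less where a joint would pass 70% of its speed; a pose out of reach is approached as far as the arm can. A call is refused whole if a number of a shift passes 1 or a number of a turn 1, either way. A call with a gripper value outside its range is refused whole. The fingers move at their own pace and stop on an object; "newtons" is the grip in N (left out, the last holds). Time passes only in rows, so rows that do not move let the fingers close. It gives the time, the measured TCP pose, the force, the opening and the grip force at its end, in the units of the state.
- arm.get_obs(): the state, without advancing time (a new reading comes with each control period).
- vision.read_camera(name): name is "scene" or "side" or "wrist"; returns a dict with "image" (384x512x3 uint8, red, green, blue), "K" (3x3 intrinsics, pixels), "k1" (the pictures are not rectified: a ray, as slopes to the right and down, at radius r is drawn at 1 + k1 r^2 times it, then the intrinsics apply), "R" (3x3) and "t" (3): a world point X has camera coordinates R X + t. Camera axes: x right, y down, z forward; pixel columns grow to the right and rows downward; lengths in m; the calibration is good to about 2 mm. A picture is of the moment at which its call begins. There is no depth.
- workorder.close_job(): hands the job in; it is judged then, once.
Trained networks look in a picture, given as the dict that the camera call returned (one of the last four; its "shot" number tells which), for a name from the list of things; names that differ only in an ending like _2 or _b are one class to them, and where a whole thing is asked for, a point or a joint stands for the part that bears it (a point fixed in the world has none). Each returns a list of dicts, best first, with "confidence" (0 to 1); they miss things now and then, are a little off and sometimes report something else, mostly with a low value. They report only what shows in the picture. A call takes as long as a camera call. They do not tell look-alikes from the thing itself.
- finder.masks_of(target, picture): "mask" (384x512 bool, what is visible of it).
- finder.place_of(target, picture): "point" ([x, y, z] in m, in the coordinates of the camera as it stood for that picture, good to about 4 mm: a listed point, or the origin of a listed thing).
The state is a dict: "time": time; "qpos": joint angles; "qvel": joint speeds; "effort": joint torques, N m; "tool_pos": TCP position; "eef_rot": TCP orientation; "wrist_force": force on the tool from outside, world axes, zero at the start; "ft_torque": the same for the moment, N m; "opening": finger opening in m; "grasp_force": force on a finger pad.
Only numpy, scipy, OpenCV 4.12 (cv2) and the standard library are available. Lean on these libraries where they do the work, as an engineer would, in place of code of your own. Each camera call takes 0.05 s, during which the arm holds its last target. There are 200 camera calls.

### The job

Slide the keeper bar of the viewing rack open and get every cured resin specimen block out of the mould: raise the knockout rod under it by its red handle until the block stands proud, take the block out, lay it flat in a free bay of the viewing rack and slide it in under the lip until it is fully home against the back stop. Finish with all the knockout rods pushed fully down again and the keeper slid fully closed behind the blocks, and leave the beaker, the bottle and the dish where they are.

Things in the scene. Friction and masses are not known exactly. Their poses are not given: they have to be found in the camera images.
- amber_center (a point): Centre of the amber cast block of tinted resin with a dark insect showing in it: a flat box 40 (its x) x 60 (its y, the long way) x 28 mm thick (its z), about 80 g; either broad face may be up. Starts flat in a cavity of the mould, long way along the mould's y, top 2 mm below the mould's face. None if absent (two or three blocks are there).
- green_center (a point): Centre of the green cast block of tinted resin with a dark insect showing in it: a flat box 40 (its x) x 60 (its y, the long way) x 28 mm thick (its z), about 80 g; either broad face may be up. Starts flat in a cavity of the mould, long way along the mould's y, top 2 mm below the mould's face. None if absent (two or three blocks are there).
- rose_center (a point): Centre of the rose cast block of tinted resin with a dark insect showing in it: a flat box 40 (its x) x 60 (its y, the long way) x 28 mm thick (its z), about 80 g; either broad face may be up. Starts flat in a cavity of the mould, long way along the mould's y, top 2 mm below the mould's face. None if absent (two or three blocks are there).
- mould: Fixed aluminium mould on short legs; origin on the bench under its middle. 226 (x) x 86 (y) mm, top face 83 mm above the bench. Three open cavities 80 mm apart along x, each 42 (x) x 62 (y) mm, 30 mm deep; a vertical knockout rod comes up through a hole in each floor. The red rod handles stand along its +y side.
- cavity0 (a point): Centre of the mouth of cavity 0 of the mould, level with its top face (83 mm above the bench); axes as the mould's.
- bar0 (a point): Centre of the red handle bar of knockout rod 0 (under cavity 0): 14 wide (mould x), 44 long (mould y), 18 mm high, on a 12 x 12 mm upright 78 mm to the mould's +y side of the cavity's centre. Bar, upright, an arm under the mould and the rod are one piece that slides vertically. Bar centre 109 mm above the bench when down, 135 mm when fully up.
- rod0 (a joint): Height of knockout rod 0 in m: 0 fully down (head flush with the cavity floor), 0.026 fully up (end stop; a block on it then stands 24 mm proud of the mould's face, its lowest 4 mm still in the cavity). Takes about 10 N to raise, 5 N to push down; friction holds it where it is left.
- cavity1 (a point): Centre of the mouth of cavity 1 of the mould, level with its top face (83 mm above the bench); axes as the mould's.
- bar1 (a point): Centre of the red handle bar of knockout rod 1 (under cavity 1): 14 wide (mould x), 44 long (mould y), 18 mm high, on a 12 x 12 mm upright 78 mm to the mould's +y side of the cavity's centre. Bar, upright, an arm under the mould and the rod are one piece that slides vertically. Bar centre 109 mm above the bench when down, 135 mm when fully up.
- rod1 (a joint): Height of knockout rod 1 in m: 0 fully down (head flush with the cavity floor), 0.026 fully up (end stop; a block on it then stands 24 mm proud of the mould's face, its lowest 4 mm still in the cavity). Takes about 10 N to raise, 5 N to push down; friction holds it where it is left.
- cavity2 (a point): Centre of the mouth of cavity 2 of the mould, level with its top face (83 mm above the bench); axes as the mould's.
- bar2 (a point): Centre of the red handle bar of knockout rod 2 (under cavity 2): 14 wide (mould x), 44 long (mould y), 18 mm high, on a 12 x 12 mm upright 78 mm to the mould's +y side of the cavity's centre. Bar, upright, an arm under the mould and the rod are one piece that slides vertically. Bar centre 109 mm above the bench when down, 135 mm when fully up.
- rod2 (a joint): Height of knockout rod 2 in m: 0 fully down (head flush with the cavity floor), 0.026 fully up (end stop; a block on it then stands 24 mm proud of the mould's face, its lowest 4 mm still in the cavity). Takes about 10 N to raise, 5 N to push down; friction holds it where it is left.
- rack: Fixed white rack, 236 mm (x) by 132 mm (y = -46 to +86), flat top 30 mm above the bench; origin on the bench. A blue ledge on its -y side has three undercut bays 80 mm apart along x: 44 mm wide, 31 mm high, 16 mm deep from the lip's edge (y = -14 mm) to the back stop (y = -30); lip top 69 mm above the bench. In front (+y) open: set a block on a bay's grey strip and slide it to -y under the lip.
- bay0 (a point): Where the centre of a block is when it is fully home in bay 0 of the rack (44 mm above the bench, block end against the back stop at y = -30 mm from here); axes as the rack's: the block goes in along -y. Any block may go in any bay.
- bay1 (a point): Where the centre of a block is when it is fully home in bay 1 of the rack (44 mm above the bench, block end against the back stop at y = -30 mm from here); axes as the rack's: the block goes in along -y. Any block may go in any bay.
- bay2 (a point): Where the centre of a block is when it is fully home in bay 2 of the rack (44 mm above the bench, block end against the back stop at y = -30 mm from here); axes as the rack's: the block goes in along -y. Any block may go in any bay.
- keeper (a joint): Keeper bar of the rack, in m: 0 closed (its face 2 mm behind blocks that are home, across all three bays), 0.036 fully open, towards the rack's +y; a 12 mm wide, 18 mm high bar on the rack's top that slides along y, face at y = 32 mm closed and 68 mm open. Starts closed or nearly so. Takes about 5 N; stays where it is left.
- keeper_grip (a point): Point on the keeper's yellow upright handle, which moves with it: 14 mm (rack x) by 18 mm (rack y), from 47 to 83 mm above the bench, in the middle of the bar; this point lies on its centre line, 13 mm below its top.
- beaker: Glass beaker, 52 mm wide, 70 mm high, beyond the work; origin under its centre. A bystander: leave it.
- bottle: White bottle with red cap, 56 mm wide, 140 mm high, beyond the work; origin under its centre. A bystander: leave it.
- dish: Closed glass dish, 70 mm wide, 15 mm high, between mould and rack; origin under its centre. A bystander: leave it.
Mind the look-alikes: they are no part of the job. What is meant by the part that bears amber_center is not grey or purple, and is the larger of those in its own colour.

How it is judged:
On the way:
1. a knockout rod has been raised (value of joint any of rod0, rod1, rod2 above 0.01 m), for 0.2 s.
At the end, for the whole second after the job is handed in: Every block present lies still and flat (0.1 rad) in a bay, square to it (0.12 rad), its centre within 4 mm of the home point along and across the bay and 3 mm in height; all knockout rods within 3 mm of fully down; keeper within 4 mm of closed (((x of amber_center in the frame of bay0 between -0.004 and 0.004 m and y of amber_center in the frame of bay0 between -0.004 and 0.004 m and z of amber_center in the frame of bay0 between -0.003 and 0.003 m) or (x of amber_center in the frame of bay1 between -0.004 and 0.004 m and y of amber_center in the frame of bay1 between -0.004 and 0.004 m and z of amber_center in the frame of bay1 between -0.003 and 0.003 m) or (x of amber_center in the frame of bay2 between -0.004 and 0.004 m and y of amber_center in the frame of bay2 between -0.004 and 0.004 m and z of amber_center in the frame of bay2 between -0.003 and 0.003 m)) and angle between the z axis of each of amber_center, green_center, rose_center and the z axis of bay0, either way round below 0.1 rad and angle between the y axis of each of amber_center, green_center, rose_center and the y axis of bay0, either way round below 0.12 rad and linear speed of each of amber_block, green_block, rose_block below 0.02 m/s and ((x of green_center in the frame of bay0 between -0.004 and 0.004 m and y of green_center in the frame of bay0 between -0.004 and 0.004 m and z of green_center in the frame of bay0 between -0.003 and 0.003 m) or (x of green_center in the frame of bay1 between -0.004 and 0.004 m and y of green_center in the frame of bay1 between -0.004 and 0.004 m and z of green_center in the frame of bay1 between -0.003 and 0.003 m) or (x of green_center in the frame of bay2 between -0.004 and 0.004 m and y of green_center in the frame of bay2 between -0.004 and 0.004 m and z of green_center in the frame of bay2 between -0.003 and 0.003 m)) and ((x of rose_center in the frame of bay0 between -0.004 and 0.004 m and y of rose_center in the frame of bay0 between -0.004 and 0.004 m and z of rose_center in the frame of bay0 between -0.003 and 0.003 m) or (x of rose_center in the frame of bay1 between -0.004 and 0.004 m and y of rose_center in the frame of bay1 between -0.004 and 0.004 m and z of rose_center in the frame of bay1 between -0.003 and 0.003 m) or (x of rose_center in the frame of bay2 between -0.004 and 0.004 m and y of rose_center in the frame of bay2 between -0.004 and 0.004 m and z of rose_center in the frame of bay2 between -0.003 and 0.003 m)) and value of joint each of rod0, rod1, rod2 below 0.003 m and value of joint keeper below 0.004 m); the robot touches nothing.
It fails at once if the beaker is disturbed (moved by more than 20 mm) (distance of beaker from where it was at the start of the episode above 0.02 m).
It fails at once if the bottle is disturbed (moved by more than 20 mm) (distance of bottle from where it was at the start of the episode above 0.02 m).
It fails at once if the dish is disturbed (moved by more than 20 mm) (distance of dish from where it was at the start of the episode above 0.02 m).
Of amber_block, green_block, rose_block only 2 to 3 are there at a start; the rules pass over those that are not, and their reading is None.
At some moment in a run one of amber_block, green_block, rose_block may be knocked a few centimetres aside while the robot is not near it.
Once in a run the grip may slacken for a moment while it holds something.
It also fails if it takes over 210 s, if anything falls off the work surface, if the arm or the gripper's body presses on something with over 40 N, if the wrist force passes 120 N, or if a joint passes its speed limit or range.

## Working session

There is one attempt and no reset: what is moved stays moved. The work goes in short steps, Python scripts to look and compute and a tool call to move; the robot and the scene stay as the last step left them, time stands still between calls to the robot, and variables do not carry over. Pictures are saved under pics/ and viewed, at most 14 in all, crops included, and the job is handed in when it is done.

Besides the shell and the picture viewer there is one more tool, called after "Call:" in YAML: its name, and indented under it one key for each argument. jog_arm: Moves the arm, as the interface text tells. Its arguments: {"type":"object","properties":{"increments":{"type":"array"},"newtons":{"type":"number"}},"required":["increments"]}

```bash
mkdir -p pics; ls; python3 - <<'E'
from cell import arm, vision, workorder, finder
import cv2, numpy as np
o=arm.get_obs(); print({k:np.round(v,3).tolist() for k,v in o.items()})
for n in ["scene","side"]:
    p=vision.read_camera(n)
    cv2.imwrite(f"pics/{n}0.png",p["image"][:,:,::-1])
    print(n,p["K"].tolist(),p["k1"],np.round(p["R"],3).tolist(),np.round(p["t"],3).tolist())
    for t in ["amber_center","green_center","rose_center","mould","cavity0","cavity1","cavity2","bar0","bar1","bar2","rack","bay0","bay1","bay2","keeper_grip","beaker","bottle","dish"]:
        for d in finder.place_of(t,p)[:4]:
            print(t,round(d["confidence"],2),np.round(p["R"].T@(np.array(d["point"])-p["t"]),3))
E
```

```text
pics
{'time': 0.0, 'qpos': [1.09, 0.351, 1.652, -0.0, 1.139, -0.085], 'qvel': [-0.0, 0.0, -0.001, -0.001, -0.001, -0.002], 'effort': [0.001, -50.611, -29.141, -0.0, 0.005, -0.0], 'tool_pos': [0.212, 0.507, 0.217], 'eef_rot': [-0.618, -3.08, 0.002], 'wrist_force': [-0.45, 0.806, 0.441], 'ft_torque': [0.036, 0.027, 0.038], 'grasp_force': 0.0, 'opening': 0.085}
scene [[427.0937537740373, 0.0, 250.8482575324788], [0.0, 427.0937537740373, 187.5322796966402], [0.0, 0.0, 1.0]] -0.1235457309302078 [[-0.801, 0.599, -0.009], [0.41, 0.538, -0.737], [-0.436, -0.594, -0.676]] [0.491, -0.173, 1.412]
amber_center 0.69 [ 0.678 -0.114  0.007]
amber_center 0.66 [ 0.429 -0.214  0.066]
amber_center 0.64 [ 0.574 -0.325  0.011]
amber_center 0.54 [ 0.588 -0.216  0.065]
green_center 0.7 [0.507 0.266 0.068]
rose_center 0.49 [ 0.43  -0.214  0.066]
mould 0.71 [ 0.508 -0.218  0.007]
cavity0 0.92 [ 0.512 -0.217  0.079]
cavity0 0.83 [ 0.432 -0.215  0.081]
cavity0 0.65 [ 0.588 -0.219  0.078]
cavity1 0.92 [ 0.512 -0.217  0.079]
cavity1 0.83 [ 0.432 -0.215  0.081]
cavity1 0.65 [ 0.588 -0.219  0.078]
cavity2 0.92 [ 0
[... 2056 characters left out ...]
r2 0.79 [ 0.511 -0.135  0.107]
bar2 0.58 [ 0.593 -0.218  0.071]
bar2 0.57 [ 0.594 -0.14   0.109]
bar2 0.5 [ 0.431 -0.137  0.11 ]
rack 0.83 [0.502 0.22  0.005]
rack 0.58 [ 0.432 -0.218  0.066]
bay0 0.82 [0.58  0.218 0.044]
bay0 0.73 [0.503 0.221 0.045]
bay0 0.66 [0.425 0.223 0.044]
bay0 0.66 [ 0.429 -0.212  0.083]
bay1 0.82 [0.58  0.218 0.044]
bay1 0.73 [0.503 0.221 0.045]
bay1 0.66 [0.425 0.223 0.044]
bay1 0.66 [ 0.429 -0.212  0.083]
bay2 0.82 [0.58  0.218 0.044]
bay2 0.73 [0.503 0.221 0.045]
bay2 0.66 [0.425 0.223 0.044]
bay2 0.66 [ 0.429 -0.212  0.083]
keeper_grip 0.61 [0.507 0.269 0.07 ]
beaker 0.64 [ 0.789 -0.094 -0.003]
bottle 0.79 [ 0.799  0.089 -0.   ]
dish 0.86 [ 0.453  0.001 -0.   ]
```

View pics/scene0.png

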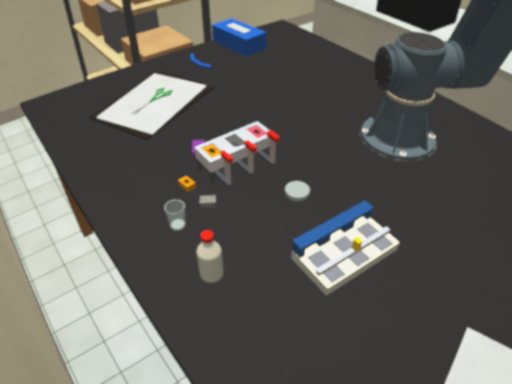

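View pics/side0.png

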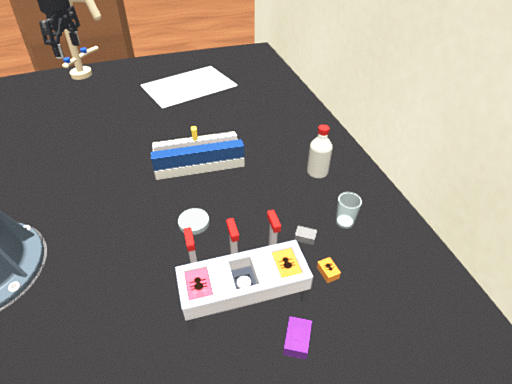

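The pictures show the mould with rose at scene (258,130) and amber at (211,150), and its middle cavity is empty. The rack is at (345,245), with the dish, beaker and bottle nearby.

Amber candidates in the side picture are the block in the mould (288,263), the small amber one (329,270), the grey one (306,235) and the purple one (298,337). The one in the mould fits: it is amber, not grey or purple, and larger than the loose amber one. I'll confirm that in a crop while turning the tool.

```bash
cat > h.py <<'E'
from cell import arm, vision, workorder, finder
import cv2, numpy as np
from scipy.spatial.transform import Rotation as Rt
def pose():
    o=arm.get_obs(); R=Rt.from_rotvec(o["eef_rot"]).as_matrix(); p=np.array(o["tool_pos"])
    return p,R,np.degrees(np.arctan2(R[1,1],R[0,1])),o
def go(target,yaw=None):
    "print units of shift in present tool axes, and of turn about z"
    p,R,y,o=pose(); print("t",round(o["time"],1),"tcp",np.round(p,4),"yaw",round(y,2),"open",round(o["opening"],4),"F",np.round(o["wrist_force"],1))
    print("units now-axes",np.round(R.T@(np.array(target)-p)/.025,2),end=" ")
    if yaw is not None:
        c,s=np.cos(np.radians(yaw)),np.sin(np.radians(yaw)); d=np.array(target)-p
        print("turn",round((y-yaw)/5,2),"units in turned axes",np.round(np.array([-s*d[0]+c*d[1],c*d[0]+s*d[1],-d[2]])/.025,2))
def ray(pic,uv):
    K=pic["K"]; s=(np.array(uv,float)-K[:2,2])/K[[0,1],[0,1]]; r=np.linalg.norm(s,axis=-1,keepdims=True); u=s.copy()
    for _ in range(20): u=s/(1+pic["k1"]*np.sum(u**2,-1,keepdims=True))
    d=np.concatenate([u,np.ones_like(u[...,:1])],-1)@pic["R"]; return -pic["R"].T@pic["t"],d
def onz(pic,uv,z):
    c,d=ray(pic,uv); return c+d*((z-c[2])/d[...,2:3])
def proj(pic,X):
    c=np.asarray(X)@pic["R"].T+pic["t"]; u=c[...,:2]/c[...,2:]; u=u*(1+pic["k1"]*np.sum(u**2,-1,keepdims=True))
    return u*pic["K"][[0,1],[0,1]]+pic["K"][:2,2]
def save(pic,name,box=None,f=1):
    im=pic["image"][:,:,::-1]
    if box: im=im[box[1]:box[3],box[0]:box[2]]
    cv2.imwrite(f"pics/{name}.png",cv2.resize(im,None,fx=f,fy=f,interpolation=cv2.INTER_CUBIC))
def places(pic,names):
    for n in names:
        for d in finder.place_of(n,pic)[:4]: print(n,round(d["confidence"],2),np.round(pic["R"].T@(np.array(d["point"])-pic["t"]),4))
E
python3 -c "
import cv2
i=cv2.imread('pics/side0.png')[205:360,165:365]; cv2.imwrite('pics/crop.png',cv2.resize(i,None,fx=3,fy=3,interpolation=2))"
```

Call:
jog_arm:
  increments:
    - {"dr": [0,0,1],"travel": [0,0,0],"fingers": 0.5}
    - {"dr": [0,0,1],"travel": [0,0,0],"fingers": 0.5}
    - {"dr": [0,0,1],"travel": [0,0,0],"fingers": 0.5}
    - {"dr": [0,0,1],"travel": [0,0,0],"fingers": 0.5}
    - {"dr": [0,0,1],"travel": [0,0,0],"fingers": 0.5}
    - {"dr": [0,0,1],"travel": [0,0,0],"fingers": 0.5}
    - {"dr": [0,0,1],"travel": [0,0,0],"fingers": 0.5}
    - {"dr": [0,0,1],"travel": [0,0,0],"fingers": 0.5}

```text
time: 2.7
tool_pos: [0.212, 0.5075, 0.2175]
eef_rot: [-1.639, -2.68, -0.0]
wrist_force: [0.9, -0.7, 0.4]
opening: 0.0427
grasp_force: 0.0
```

Call:
jog_arm:
  increments:
    - {"dr": [0,0,1],"travel": [0,0,0],"fingers": 0.5}
    - {"dr": [0,0,1],"travel": [0,0,0],"fingers": 0.5}
    - {"dr": [0,0,1],"travel": [0,0,0],"fingers": 0.5}
    - {"dr": [0,0,1],"travel": [0,0,0],"fingers": 0.5}
    - {"dr": [0,0,1],"travel": [0,0,0],"fingers": 0.5}
    - {"dr": [0,0,0.46],"travel": [0,0,0],"fingers": 0.5}
    - {"dr": [0,0,0],"travel": [-0.8,1,0],"fingers": 0.5}
    - {"dr": [0,0,0],"travel": [-0.8,1,0],"fingers": 0.5}

```text
time: 3.5
tool_pos: [0.2622, 0.4672, 0.2175]
eef_rot: [2.219, 2.224, 0.0]
wrist_force: [1.0, 0.4, -0.5]
opening: 0.0426
grasp_force: 0.0
```

Call:
jog_arm:
  increments:
    - {"dr": [0,0,0],"travel": [-0.8,1,0],"fingers": 0.5}
    - {"dr": [0,0,0],"travel": [-0.8,1,0],"fingers": 0.5}
    - {"dr": [0,0,0],"travel": [-0.8,1,0],"fingers": 0.5}
    - {"dr": [0,0,0],"travel": [-0.8,1,-1],"fingers": 0.5}
    - {"dr": [0,0,0],"travel": [-0.8,1,-1],"fingers": 0.5}
    - {"dr": [0,0,0],"travel": [-0.8,1,-1],"fingers": 0.5}
    - {"dr": [0,0,0],"travel": [-0.8,1,-1],"fingers": 0.5}
    - {"dr": [0,0,0],"travel": [-0.8,1,0],"fingers": 0.5}

```text
time: 4.3
tool_pos: [0.464, 0.3072, 0.3211]
eef_rot: [2.22, 2.221, 0.009]
wrist_force: [-0.1, 0.4, -0.4]
opening: 0.0424
grasp_force: 0.0
```

View pics/crop.png

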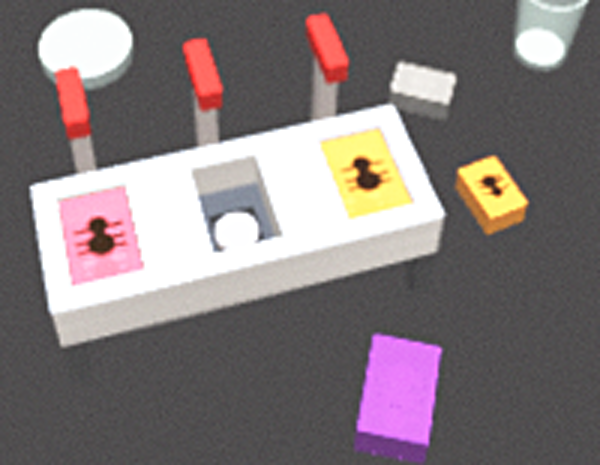

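```bash
python3 - <<'E'
from h import *
go([.5,.3,.3],0)
p=vision.read_camera("wrist"); save(p,"w1"); print(np.round(p["R"],2).tolist(),np.round(-p["R"].T@p["t"],3))
places(p,["rack","bay0","keeper_grip"])
E
```

```text
t 4.3 tcp [0.464  0.3072 0.3211] yaw 0.02 open 0.0424 F [-0.1  0.4 -0.4]
units now-axes [-0.29  1.44  0.85] turn 0.0 units in turned axes [-0.29  1.44  0.84]
[[1.0, 0.0, 0.0], [0.0, -0.95, 0.32], [0.0, -0.32, -0.95]] [0.463 0.391 0.478]
rack 0.84 [0.503  0.2238 0.003 ]
bay0 0.96 [0.504  0.2213 0.0435]
bay0 0.85 [0.5799 0.2141 0.0421]
bay0 0.58 [0.4197 0.2213 0.0446]
keeper_grip 0.82 [0.501  0.2736 0.0755]
```

The crop shows the amber block in the mould at (367,175), clearly larger than the loose amber one at (492,193). Rose is in the left cavity at (100,238), the middle cavity is empty, and there is no green block.

View pics/w1.png

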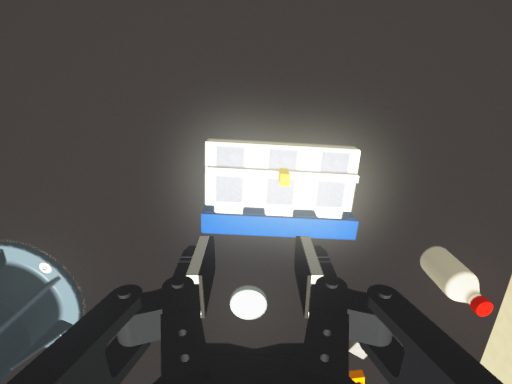

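```bash
cat > rackfit.py <<'E'
from h import *
from scipy.optimize import least_squares
def edges(pic,verbose=True):
    im=cv2.cvtColor(pic["image"],cv2.COLOR_RGB2HSV).astype(int); H,S,V=im[...,0],im[...,1],im[...,2]
    blue=((H>100)&(H<130)&(S>140)&(V>60)).astype(np.uint8)
    n,l,st,_=cv2.connectedComponentsWithStats(blue); b=l==1+np.argmax(st[1:,4]); x,y,w,h=st[1+np.argmax(st[1:,4])][:4]
    cols=np.arange(x+8,x+w-8); bot=np.array([[c,np.where(b[:,c])[0].max()+.5] for c in cols])
    top=np.array([[c,np.where(b[:,c])[0].min()-.5] for c in cols])
    rows=np.arange(y+7,y+h-7); lr=np.array([[[np.where(b[r])[0].min()-.5,r],[np.where(b[r])[0].max()+.5,r]] for r in rows])
    g=cv2.cvtColor(pic["image"],cv2.COLOR_RGB2GRAY); wt=[]
    for c in range(x+15,x+w-15,3):   # far white edge
        col=np.where(g[max(0,y-110):y,c]>130)[0]
        if len(col): wt.append([c,max(0,y-110)+col.min()-.5])
    return bot,top,lr[:,0],lr[:,1],np.array(wt)
def line(P):
    vx,vy,x,y=cv2.fitLine(P.astype(np.float32),cv2.DIST_HUBER,0,.01,.01).ravel(); n=np.array([-vy,vx]); return n,np.array([x,y])
if __name__=="__main__":
    pic=vision.read_camera("wrist"); bot,top,L,Rr,wt=edges(pic)
    lb=line(bot); lw=line(wt)
    # horizontal edges: ledge back top edge (y=-46,z=69), far white top edge (y=86,z=30); ends: ledge x=+-118
    xs=np.linspace(-.1,.1,9); Z=np.zeros(9)
    def world(q,X): c,s=np.cos(q[2]),np.sin(q[2]); return np.c_[q[0]+c*X[:,0]-s*X[:,1],q[1]+s*X[:,0]+c*X[:,1],X[:,2]]
    bx=[bot[0,0]-8,bot[-1,0]+8]
    ends=[np.median(L[-6:,0]),np.median(Rr[-6:,0])]
    def res(q):
        a=(proj(pic,world(q,np.c_[xs,Z-.046,Z+.069]))-lb[1])@lb[0]
        b=(proj(pic,world(q,np.c_[xs,Z+.086,Z+.030]))-lw[1])@lw[0]
        e=proj(pic,world(q,np.array([[-.118,-.046,.069],[.118,-.046,.069]])))[:,0]-ends
        return np.r_[a,b,e*3]
    s=least_squares(res,[.5,.22,0],loss="soft_l1"); q=s.x
    print("rack",np.round(q[:2],4),"yaw deg",np.round(np.degrees(q[2]),2),"res",np.round(s.fun[[0,8,9,17,18,19]],2))
    hsv=cv2.cvtColor(pic["image"],cv2.COLOR_RGB2HSV); m=cv2.inRange(hsv,(22,140,120),(34,255,255))
    n,l,st,ce=cv2.connectedComponentsWithStats(m); k=1+np.argmax(st[1:,4]); print("yellow",st[k],ce[k])
    top=onz(pic,[ce[k]],.08)[0]; c,s_=np.cos(q[2]),np.sin(q[2]); d=top[:2]-q[:2]; print("yellow in rack",np.round([c*d[0]+s_*d[1],-s_*d[0]+c*d[1]],4))
    places(pic,["rack","bay0","keeper_grip"])
E
python3 rackfit.py
```

```text
rack [0.5028 0.2244] yaw deg -3.27 res [ -2.05  -1.29   1.03   1.97  -3.94 328.15]
yellow [354 378  13   6  52] [360.98076923 380.30769231]
yellow in rack [ 0.1748 -0.3338]
rack 0.92 [4.988e-01 2.215e-01 1.000e-04]
rack 0.56 [0.4249 0.2213 0.0458]
bay0 0.95 [0.5803 0.2122 0.0408]
bay0 0.82 [0.5057 0.2202 0.044 ]
bay0 0.61 [0.4227 0.2214 0.0452]
keeper_grip 0.62 [0.5044 0.2691 0.0723]
keeper_grip 0.21 [0.5072 0.2247 0.0429]
```

Call:
jog_arm:
  increments:
    - {"dr": [0,0,0],"travel": [0,0.75,0],"fingers": 0.5}
    - {"dr": [0,0,0],"travel": [0,0.75,0],"fingers": 0.5}
    - {"dr": [0,0,0],"travel": [0,0,0.8],"fingers": 0.5}
    - {"dr": [0,0,0],"travel": [0,0,0.8],"fingers": 0.5}
    - {"dr": [0,0,0],"travel": [0,0,0.8],"fingers": 0.5}
    - {"dr": [0,0,0],"travel": [0,0,0],"fingers": 0.5}

```text
time: 5.3
tool_pos: [0.4981, 0.3076, 0.255]
eef_rot: [-2.219, -2.222, 0.007]
wrist_force: [-0.5, 0.0, -0.2]
opening: 0.0429
grasp_force: 0.0
```

```bash
python3 rackfit.py; python3 -c "
from h import *
save(vision.read_camera('wrist'),'w2')"
```

```text
rack [0.565  0.2206] yaw deg -3.68 res [ -2.74  -1.24   0.89   2.33  -2.82 289.59]
yellow [256 189  12  14 154] [261.75324675 195.62337662]
yellow in rack [-0.0619  0.0433]
rack 0.72 [0.5033 0.2251 0.0023]
bay0 0.92 [0.4225 0.2215 0.0435]
bay0 0.66 [0.58   0.2168 0.0434]
bay0 0.61 [0.5053 0.2226 0.0437]
keeper_grip 0.88 [0.5034 0.2705 0.0722]
```

View pics/w2.png

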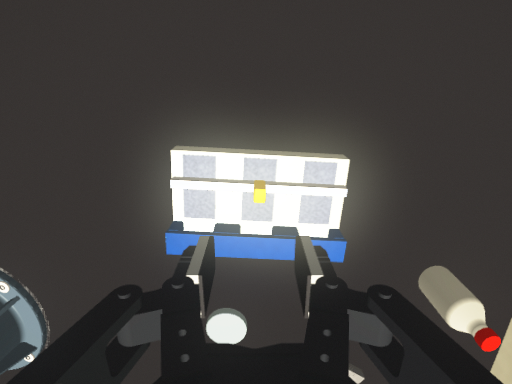

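The picture shows the rack square in view: the blue ledge top spans about (166,235) to (345,258) and the yellow handle is at (260,192). I'll fix the end detection by using the bright blue top only.

```bash
cat > rackfit.py <<'E'
from h import *
from scipy.optimize import least_squares
def line(P):
    vx,vy,x,y=cv2.fitLine(P.astype(np.float32),cv2.DIST_HUBER,0,.01,.01).ravel(); return np.array([-vy,vx]),np.array([x,y])
def world(q,X): c,s=np.cos(q[2]),np.sin(q[2]); return np.c_[q[0]+c*X[:,0]-s*X[:,1],q[1]+s*X[:,0]+c*X[:,1],X[:,2]]
def rack(pic):
    im=cv2.cvtColor(pic["image"],cv2.COLOR_RGB2HSV)
    m=cv2.inRange(im,(100,140,115),(130,255,255)); n,l,st,_=cv2.connectedComponentsWithStats(m); k=1+np.argmax(st[1:,4]); b=l==k; x,y,w,h=st[k][:4]
    cols=np.arange(x+8,x+w-8); bot=np.array([[c,np.where(b[:,c])[0].max()+.5] for c in cols]); top=np.array([[c,np.where(b[:,c])[0].min()-.5] for c in cols])
    rows=np.arange(int(y+h*.4),int(y+h*.65)); lr=np.array([[[np.where(b[r])[0].min()-.5,r],[np.where(b[r])[0].max()+.5,r]] for r in rows])
    lt,lb,ll,l_r=line(top),line(bot),line(lr[:,0]),line(lr[:,1])
    xs=np.linspace(-.1,.1,7); Z=np.zeros(7)
    def res(q):
        f=lambda X,ln:(proj(pic,world(q,X))-ln[1])@ln[0]
        e=np.array([[0,-.035,.069],[0,-.025,.069]]); d=np.array([.118,0,0])
        return np.r_[f(np.c_[xs,Z-.046,Z+.069],lb),f(np.c_[xs,Z-.014,Z+.069],lt),f(e-d,ll),f(e+d,l_r)]
    s=least_squares(res,[.5,.22,0]); q=s.x
    print("rack",np.round(q[:2],4),"yaw",np.round(np.degrees(q[2]),2),"res px",np.round(s.fun[[0,6,7,13,14,15,16,17]],2))
    return q
if __name__=="__main__":
    pic=vision.read_camera("wrist"); q=rack(pic)
    m=cv2.inRange(cv2.cvtColor(pic["image"],cv2.COLOR_RGB2HSV),(22,140,120),(34,255,255)); m[320:]=0
    n,l,st,ce=cv2.connectedComponentsWithStats(m); k=1+np.argmax(st[1:,4]); print("yellow",st[k],ce[k])
    t=onz(pic,[ce[k]],.083)[0]; c,s=np.cos(q[2]),np.sin(q[2]); d=t[:2]-q[:2]; print("yellow world",np.round(t,4),"in rack",np.round([c*d[0]+s*d[1],-s*d[0]+c*d[1]],4))
E
python3 rackfit.py
```

```text
rack [0.5181 0.2104] yaw -17.11 res px [-10.42  20.44 -13.24  12.37  41.98  40.36 -43.58 -47.29]
yellow [254 188  11  14  24] [256.375      192.20833333]
yellow world [0.5025 0.2727 0.083 ] in rack [-0.0333  0.0549]
```

```bash
python3 - <<'E'
from h import *
p=vision.read_camera("wrist"); h=cv2.cvtColor(p["image"],cv2.COLOR_RGB2HSV)
for c in (180,230,285,335):
    print(c,[(r,*h[r,c].tolist()) for r in range(218,264,2)])
im=p["image"]; cr=cv2.resize(im[140:270,155:355,::-1],None,fx=4,fy=4,interpolation=cv2.INTER_CUBIC); cv2.imwrite("pics/w3.png",cr)
E
```

```text
180 [(218, 30, 1, 255), (220, 30, 1, 255), (222, 104, 55, 97), (224, 105, 58, 97), (226, 105, 59, 95), (228, 106, 66, 97), (230, 105, 64, 95), (232, 106, 78, 101), (234, 108, 161, 225), (236, 108, 161, 222), (238, 108, 164, 219), (240, 108, 165, 221), (242, 109, 168, 221), (244, 108, 168, 218), (246, 108, 170, 217), (248, 108, 173, 220), (250, 108, 175, 219), (252, 108, 175, 218), (254, 109, 162, 190), (256, 20, 11, 69), (258, 60, 5, 55), (260, 30, 5, 53), (262, 90, 5, 52)]
230 [(218, 30, 1, 255), (220, 30, 1, 255), (222, 30, 1, 255), (224, 83, 16, 131), (226, 96, 22, 118), (228, 95, 26, 116), (230, 97, 29, 115), (232, 106, 56, 131), (234, 99, 32, 111), (236, 108, 129, 215), (238, 109, 139, 226), (240, 108, 142, 227), (242, 109, 144, 227), (244, 108, 147, 224), (246, 109, 150, 223), (248, 109, 150, 222), (250, 109, 154, 222), (252, 108, 157, 221), (254, 108, 161, 222), (256, 108, 158, 213), (258, 18, 16, 82), (260, 23, 12, 82), (262, 20, 19, 80)]
285 [(218, 30, 1, 255), (220, 30, 1, 255), (222, 30, 1, 255), (224, 30, 1, 255), (226, 75, 17, 177), (228, 90, 17, 117), (230, 93, 20, 116), (232, 96, 22, 115), (234, 96, 23, 113), (236, 106, 56, 131), (238, 106, 61, 133), (240, 109, 137, 226), (242, 108, 138, 225), (244, 108, 140, 227), (246, 108, 146, 227), (248, 108, 147, 227), (250, 108, 149, 226), (252, 108, 153, 225), (254, 108, 155, 224), (256, 109, 157, 222), (258, 108, 159, 223), (260, 30, 12, 86), (262, 21, 21, 84)]
335 [(218, 30, 1, 255), (220, 30, 1, 255), (222, 30, 1, 255), (224, 30, 1, 255), (226, 30, 1, 255), (228, 30, 10, 248), (230, 103, 48, 100), (232, 106, 49, 98), (234, 105, 52, 98), (236, 105, 57, 98), (238, 107, 92, 122), (240, 108, 107, 131), (242, 108, 158, 225), (244, 108, 161, 225), (246, 108, 162, 226), (248, 108, 165, 224), (250, 108, 166, 223), (252, 108, 167, 224), (254, 108, 170, 224), (256, 108, 170, 223), (258, 108, 173, 223), (260, 108, 176, 223), (262, 109, 75, 102)]
```

View pics/w3.png

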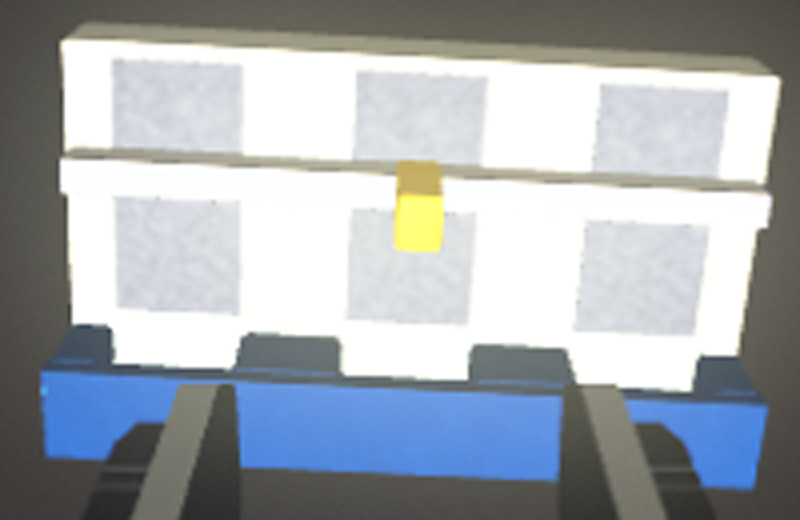

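The enlarged crop shows ledge-top corners at crop (42,372), (766,404), (47,457) and (754,489). The rack's far top corners are at (63,40) and (778,75), and the yellow handle top is centred on (419,222). I'll fit the rack pose to these.

```bash
python3 - <<'E'
from h import *
from scipy.optimize import least_squares
pic=vision.read_camera("wrist")
u=lambda a:np.array([155,140])+(np.array(a)+.5)/4-.5
P=u([(42,372),(766,404),(47,457),(754,489),(63,40),(778,75)])
X=np.array([[-.118,-.014,.069],[.118,-.014,.069],[-.118,-.046,.069],[.118,-.046,.069],[-.118,.086,.030],[.118,.086,.030]])
def W(q,X): c,s=np.cos(q[2]),np.sin(q[2]); return np.c_[q[0]+c*X[:,0]-s*X[:,1],q[1]+s*X[:,0]+c*X[:,1],X[:,2]]
s=least_squares(lambda q:(proj(pic,W(q,X))-P).ravel(),[.5,.22,0]); q=s.x
print(np.round(q[:2],4),np.degrees(q[2]),np.round(s.fun.reshape(-1,2),2).tolist())
print("bays",np.round(W(q,np.array([[-.08,0,.044],[0,0,.044],[.08,0,.044]])),4).tolist())
t=onz(pic,u([(419,222)]),.083)[0]; c,si=np.cos(q[2]),np.sin(q[2]); d=t[:2]-q[:2]; print(t,"in rack",c*d[0]+si*d[1],-si*d[0]+c*d[1])
go([t[0],t[1],.0745],np.degrees(q[2]))
places(pic,["rack","keeper_grip"])
E
```

```text
[0.5033 0.2205] -2.81094946677774 [[-0.51, -0.11], [0.93, 0.1], [-0.51, 0.28], [0.2, 0.05], [-0.91, -0.07], [0.81, 0.18]]
bays [[0.4234, 0.2244, 0.044], [0.5033, 0.2205, 0.044], [0.5832, 0.2166, 0.044]]
[0.50584844 0.26895276 0.083     ] in rack 0.0001743626416682879 0.04854495703768912
t 5.7 tcp [0.4998 0.3078 0.2582] yaw 0.03 open 0.0428 F [-0.5 -0.3 -0.3]
units now-axes [-1.56  0.24  7.35] turn 0.57 units in turned axes [-1.54  0.32  7.35]
rack 0.83 [ 5.001e-01  2.237e-01 -3.000e-04]
keeper_grip 0.96 [0.5054 0.2718 0.0726]
```

Call:
jog_arm:
  increments:
    - {"dr": [0,0,0.57],"travel": [-0.77,0.16,0],"fingers": 0.5}
    - {"dr": [0,0,0],"travel": [-0.77,0.16,0.5],"fingers": 0.5}
    - {"dr": [0,0,0],"travel": [0,0,1],"fingers": 0.5}
    - {"dr": [0,0,0],"travel": [0,0,1],"fingers": 0.5}
    - {"dr": [0,0,0],"travel": [0,0,1],"fingers": 0.5}
    - {"dr": [0,0,0],"travel": [0,0,1],"fingers": 0.5}
    - {"dr": [0,0,0],"travel": [0,0,1],"fingers": 0.5}
    - {"dr": [0,0,0],"travel": [0,0,0],"fingers": 0.5}

```text
time: 6.6
tool_pos: [0.5051, 0.2682, 0.1173]
eef_rot: [-2.274, -2.165, 0.008]
wrist_force: [-0.6, -0.1, 0.4]
opening: 0.0424
grasp_force: 0.0
```

```bash
python3 - <<'E'
from h import *
go([.5058,.2690,.067],-2.8)
pic=vision.read_camera("wrist"); save(pic,"w4"); places(pic,["keeper_grip"])
E
```

```text
t 6.6 tcp [0.5051 0.2682 0.1173] yaw -2.83 open 0.0424 F [-0.6 -0.1  0.4]
units now-axes [0.04 0.04 2.01] turn -0.01 units in turned axes [0.03 0.03 2.01]
keeper_grip 0.79 [0.5054 0.2726 0.075 ]
```

View pics/w4.png

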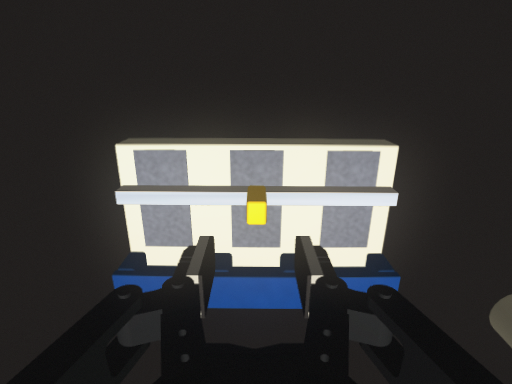

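The handle at (256,210) is centred between the fingers and the rack looks square to the tool. I'll grip it and pull.

Call:
jog_arm:
  increments:
    - {"dr": [0,0,0],"travel": [0.05,0,1],"fingers": 0.5}
    - {"dr": [0,0,0],"travel": [0,0,1],"fingers": 0.5}
    - {"dr": [0,0,0],"travel": [0,0,0],"fingers": 0.3}
    - {"dr": [0,0,0],"travel": [0,0,0],"fingers": 0}
    - {"dr": [0,0,0],"travel": [0,0,0],"fingers": 0}
    - {"dr": [0,0,0],"travel": [0,0,0],"fingers": 0}
    - {"dr": [0,0,0],"travel": [0,0,0],"fingers": 0}
  newtons: 60

```text
time: 7.4
tool_pos: [0.5071, 0.2704, 0.071]
eef_rot: [2.275, 2.166, 0.002]
wrist_force: [0.4, 0.8, 0.8]
opening: 0.0003
grasp_force: 0.0
```

Call:
jog_arm:
  increments:
    - {"dr": [0,0,0],"travel": [0.12,0,0],"fingers": 0}
    - {"dr": [0,0,0],"travel": [0.12,0,0],"fingers": 0}
    - {"dr": [0,0,0],"travel": [0.12,0,0],"fingers": 0}
    - {"dr": [0,0,0],"travel": [0.12,0,0],"fingers": 0}
    - {"dr": [0,0,0],"travel": [0.12,0,0],"fingers": 0}
    - {"dr": [0,0,0],"travel": [0.12,0,0],"fingers": 0}
    - {"dr": [0,0,0],"travel": [0.12,0,0],"fingers": 0}
    - {"dr": [0,0,0],"travel": [0.12,0,0],"fingers": 0}

```text
time: 8.2
tool_pos: [0.5079, 0.2944, 0.07]
eef_rot: [-2.276, -2.166, 0.0]
wrist_force: [0.0, 0.6, -0.6]
opening: -0.0
grasp_force: 0.0
```

```bash
python3 - <<'E'
from h import *
go([.5058,.2690,.067],-2.8)
pic=vision.read_camera("wrist"); save(pic,"w5",(100,100,420,384),2)
p,R,y,o=pose(); print("tcp px",proj(pic,p), "tip",proj(pic,p+R[:,2]*.014),"grasp",proj(pic,p-R[:,2]*.005))
for n in ("wrist","scene","side"):
    q=vision.read_camera(n); places(q,["keeper_grip"])
save(q,"s5",(120,100,280,200),4)
E
```

```text
t 8.2 tcp [0.5079 0.2944 0.07  ] yaw -2.83 open -0.0 F [ 0.   0.6 -0.6]
units now-axes [-1.02 -0.03  0.12] turn -0.01 units in turned axes [-1.02 -0.03  0.12]
tcp px [254.28032459 236.8779824 ] tip [254.31926917 226.16297628] grasp [254.26496731 241.10177458]
keeper_grip 0.66 [0.5087 0.2662 0.0652]
keeper_grip 0.65 [ 0.5122 -0.136   0.1094]
```

View pics/w5.png

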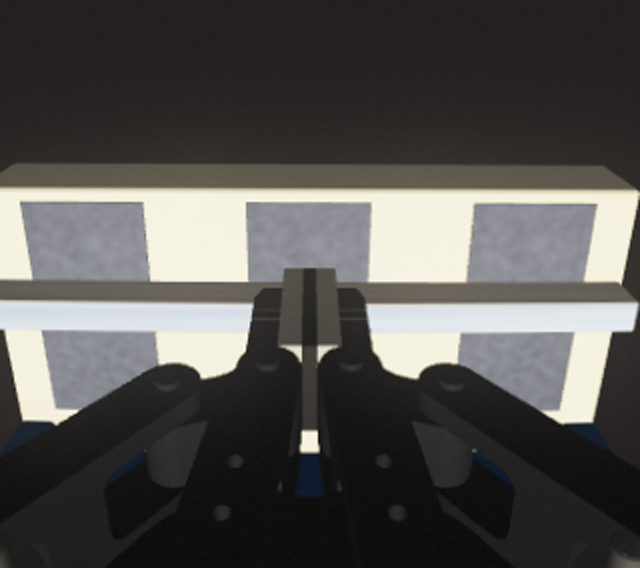

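The gripper shut on nothing (opening 0) and the yellow handle is hidden behind the fingers. I'll check from the side.

View pics/s5.png

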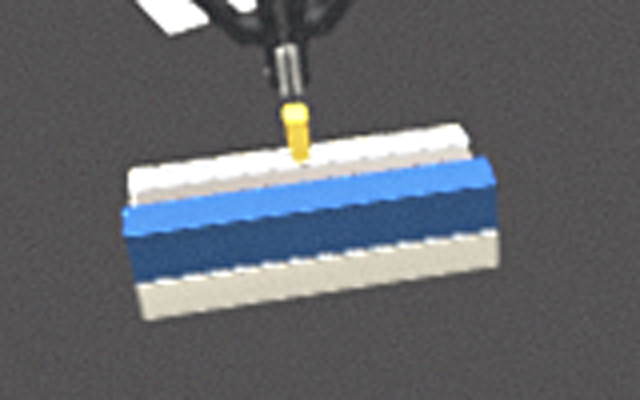

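```bash
python3 - <<'E'
from h import *
p,R,y,o=pose(); s=vision.read_camera("side"); w=vision.read_camera("wrist")
print(p, w["K"][0,0], np.round(-w["R"].T@w["t"],3))
for z in (.056,.065,.075,.085): print(z,"tip proj side",proj(s,np.array([p[0],p[1],z])).round(1),"wrist front-face",proj(w,np.array([p[0],p[1]+.011,z])).round(1))
def tri(a,b):
    c1,d1=ray(s,[a]);c2,d2=ray(w,[b]); d1=d1[0];d2=d2[0]
    A=np.c_[d1,-d2]; k=np.linalg.lstsq(A,c2-c1,rcond=None)[0]; return c1+d1*k[0],c2+d2*k[1]
print("tip tri",tri((191.8,124),(254,234)))
for hy in (.258,.262,.266,.27,.274): print(hy,"handle top side",proj(s,np.array([[.5055,hy,.083],[.5055,hy,.047]])).round(1).tolist())
print("grip w/ earlier view; rack ledge check side", proj(s,np.array([[.5033-.118,.2205+.0058-.014,.069],[.5033+.118,.2205-.0058-.014,.069],[.5033-.118,.2205+.0058-.046,.069],[.5033+.118,.2205-.0058-.046,.069]])).round(1).tolist())
E
```

```text
[0.5078768  0.29401877 0.06998729] 302.16669610663905 [0.512 0.378 0.227]
0.056 tip proj side [193.7 130.9] wrist front-face [253.4 210.5]
0.065 tip proj side [193.4 128.1] wrist front-face [253.3 216.6]
0.075 tip proj side [192.9 125.1] wrist front-face [253.2 224.1]
0.085 tip proj side [192.5 121.9] wrist front-face [253.1 232.4]
tip tri (array([0.50562638, 0.29938103, 0.075626  ]), array([0.5080345 , 0.29918307, 0.07566203]))
0.258 handle top side [[193.9, 129.5], [195.4, 140.7]]
0.262 handle top side [[193.7, 128.8], [195.2, 139.9]]
0.266 handle top side [[193.4, 128.0], [194.9, 139.1]]
0.27 handle top side [[193.2, 127.2], [194.7, 138.4]]
0.274 handle top side [[193.0, 126.4], [194.4, 137.6]]
grip w/ earlier view; rack ledge check side [[150.7, 151.4], [241.6, 138.3], [151.8, 158.7], [244.8, 145.0]]
```

Call:
jog_arm:
  increments:
    - {"dr": [0,0,0],"travel": [0,0,0.4],"fingers": 0}
    - {"dr": [0,0,0],"travel": [0,0,0.4],"fingers": 0}
    - {"dr": [0,0,0],"travel": [0,0,0],"fingers": 0}

```text
time: 8.95
tool_pos: [0.5069, 0.2936, 0.048]
eef_rot: [-2.275, -2.165, 0.005]
wrist_force: [-0.8, -0.2, -0.1]
opening: 0.0
grasp_force: 0.0
```

```bash
python3 - <<'E'
from h import *
p,R,y,o=pose(); print(p,o["wrist_force"],o["opening"],arm.finger_overhang)
w=vision.read_camera("wrist"); print(np.round(proj(w,np.array([[p[0],p[1]+.011,z] for z in (p[2]-.014,p[2],p[2]+.014)])),1).tolist())
save(w,"w6",(150,100,350,300),3)
E
```

```text
[0.50685587 0.2936075  0.04800163] [-0.78051046 -0.17030367 -0.05791308] 2.1198138754612224e-05 0.014
[[253.4, 210.4], [253.2, 220.2], [253.0, 231.6]]
```

View pics/w6.png

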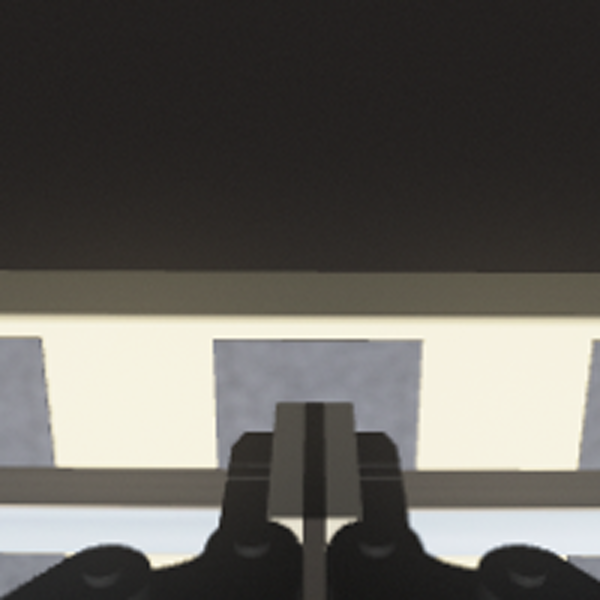

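Call:
jog_arm:
  increments:
    - {"dr": [0,0,0],"travel": [0,0,0.12],"fingers": 0}
    - {"dr": [0,0,0],"travel": [0,0,0],"fingers": 0}

```text
time: 9.2
tool_pos: [0.5078, 0.2941, 0.0468]
eef_rot: [-2.276, -2.166, 0.0]
wrist_force: [-1.1, -0.8, 0.7]
opening: 0.0
grasp_force: 0.0
```

Call:
jog_arm:
  increments:
    - {"dr": [0,0,0],"travel": [0,0,0.06],"fingers": 0}
    - {"dr": [0,0,0],"travel": [0,0,0],"fingers": 0}

```text
time: 9.4
tool_pos: [0.5079, 0.2941, 0.0455]
eef_rot: [2.276, 2.166, 0.0]
wrist_force: [0.5, 0.6, -0.4]
opening: -0.0001
grasp_force: 0.0
```

```bash
python3 - <<'E'
from h import *
p,R,y,o=pose(); print(p,o["wrist_force"])
w=vision.read_camera("wrist"); 
for z in (.03,.04,.05,.06): print(z,onz(w,[[254,234.3],[254,205]],z).round(4).tolist())
E
```

```text
[0.50789421 0.29412613 0.04546921] [ 0.45586344  0.56593123 -0.36327038]
0.03 [[0.5074, 0.288, 0.03], [0.5084, 0.3081, 0.03]]
0.04 [[0.5077, 0.2933, 0.04], [0.5086, 0.3122, 0.04]]
0.05 [[0.508, 0.2985, 0.05], [0.5089, 0.3163, 0.05]]
0.06 [[0.5083, 0.3038, 0.06], [0.5091, 0.3204, 0.06]]
```

Call:
jog_arm:
  increments:
    - {"dr": [0,0,0],"travel": [0,0,0.12],"fingers": 0}
    - {"dr": [0,0,0],"travel": [0,0,0],"fingers": 0}

```text
time: 9.65
tool_pos: [0.5077, 0.2941, 0.0422]
eef_rot: [-2.275, -2.166, 0.001]
wrist_force: [0.3, 0.1, 0.1]
opening: 0.0002
grasp_force: 0.0
```

Call:
jog_arm:
  increments:
    - {"dr": [0,0,0],"travel": [0,0,0.12],"fingers": 0}
    - {"dr": [0,0,0],"travel": [0,0,0],"fingers": 0}

```text
time: 9.85
tool_pos: [0.5077, 0.294, 0.0391]
eef_rot: [-2.275, -2.166, 0.001]
wrist_force: [-0.7, 0.4, -0.1]
opening: 0.0
grasp_force: 0.0
```

Call:
jog_arm:
  increments:
    - {"dr": [0,0,0],"travel": [0,0,0.12],"fingers": 0}
    - {"dr": [0,0,0],"travel": [0,0,0],"fingers": 0}

```text
time: 10.05
tool_pos: [0.5077, 0.294, 0.0361]
eef_rot: [-2.275, -2.166, 0.001]
wrist_force: [-0.9, -0.4, -0.7]
opening: 0.0
grasp_force: 0.0
```

Call:
jog_arm:
  increments:
    - {"dr": [0,0,0],"travel": [0,0,0.12],"fingers": 0}
    - {"dr": [0,0,0],"travel": [0,0,0],"fingers": 0}

```text
time: 10.25
tool_pos: [0.5077, 0.294, 0.0331]
eef_rot: [-2.276, -2.166, 0.001]
wrist_force: [0.2, -0.7, -0.3]
opening: -0.0002
grasp_force: 0.0
```

```bash
python3 - <<'E'
from h import *
p,R,y,o=pose(); print(p,o["wrist_force"])
s=vision.read_camera("side"); save(s,"s7",(120,70,280,200),5)
w=vision.read_camera("wrist"); save(w,"w7",(150,150,350,300),3)
E
```

```text
[0.50772865 0.29402932 0.03309931] [ 0.21775056 -0.66340263 -0.28642163]
```

View pics/s7.png

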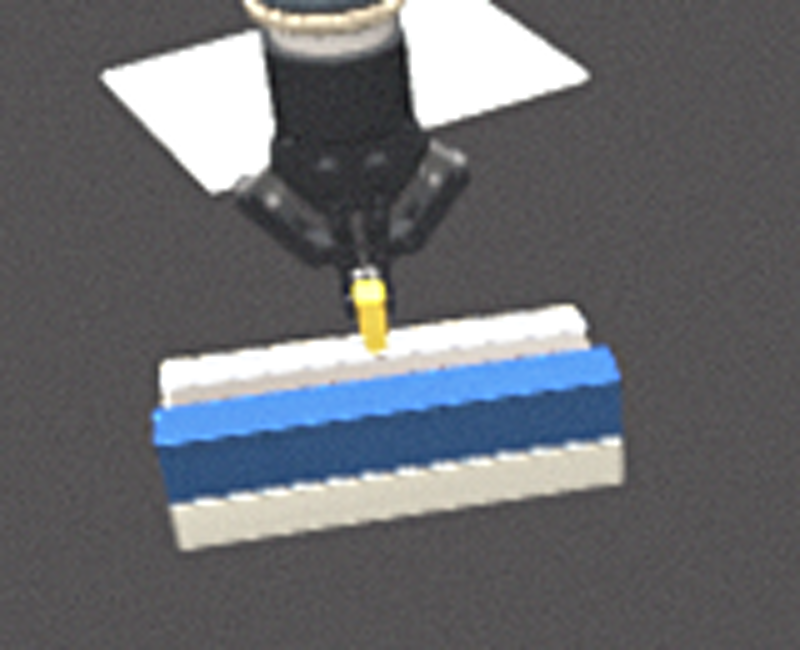

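Call:
jog_arm:
  increments:
    - {"dr": [0,0,0],"travel": [0,0,-1],"fingers": 0}
    - {"dr": [0,0,0],"travel": [1,0,0],"fingers": 0}
    - {"dr": [0,0,0],"travel": [1,0,0],"fingers": 0}
    - {"dr": [0,0,0],"travel": [1,0,0],"fingers": 0}
    - {"dr": [0,0,0],"travel": [0,0,0.8],"fingers": 0}
    - {"dr": [0,0,0],"travel": [0,0,0.6],"fingers": 0}
    - {"dr": [0,0,0],"travel": [0,0,0],"fingers": 0}

```text
time: 11.05
tool_pos: [0.5103, 0.368, 0.0211]
eef_rot: [-2.275, -2.165, 0.007]
wrist_force: [-0.5, -0.2, 0.8]
opening: 0.0002
grasp_force: 0.0
```

Call:
jog_arm:
  increments:
    - {"dr": [0,0,0],"travel": [0,0,0.16],"fingers": 0}
    - {"dr": [0,0,0],"travel": [0,0,0],"fingers": 0}

```text
time: 11.25
tool_pos: [0.5118, 0.3687, 0.0196]
eef_rot: [2.276, 2.165, 0.0]
wrist_force: [-0.8, 0.8, 0.1]
opening: 0.0001
grasp_force: 0.0
```

Call:
jog_arm:
  increments:
    - {"dr": [0,0,0],"travel": [0,0,0.08],"fingers": 0}
    - {"dr": [0,0,0],"travel": [0,0,0],"fingers": 0}

```text
time: 11.45
tool_pos: [0.5118, 0.369, 0.0178]
eef_rot: [2.276, 2.166, 0.001]
wrist_force: [0.7, -0.0, -0.3]
opening: 0.0002
grasp_force: 0.0
```

Call:
jog_arm:
  increments:
    - {"dr": [0,0,0],"travel": [0,0,0.08],"fingers": 0}
    - {"dr": [0,0,0],"travel": [0,0,0],"fingers": 0}

```text
time: 11.65
tool_pos: [0.5115, 0.369, 0.0154]
eef_rot: [-2.276, -2.166, 0.0]
wrist_force: [0.3, -0.1, 0.7]
opening: 0.0001
grasp_force: 0.0
```

Call:
jog_arm:
  increments:
    - {"dr": [0,0,0],"travel": [0,0,0.1],"fingers": 0}
    - {"dr": [0,0,0],"travel": [0,0,0],"fingers": 0}

```text
time: 11.85
tool_pos: [0.5115, 0.3689, 0.0127]
eef_rot: [-2.276, -2.166, 0.001]
wrist_force: [-0.3, -0.3, -0.7]
opening: -0.0001
grasp_force: 0.0
```

Call:
jog_arm:
  increments:
    - {"dr": [0,0,0],"travel": [0,0,0.1],"fingers": 0}
    - {"dr": [0,0,0],"travel": [0,0,0],"fingers": 0}

```text
time: 12.05
tool_pos: [0.5114, 0.3689, 0.0101]
eef_rot: [-2.275, -2.166, 0.001]
wrist_force: [0.2, -0.0, 0.0]
opening: 0.0001
grasp_force: 0.0
```

Call:
jog_arm:
  increments:
    - {"dr": [0,0,0],"travel": [0,0,0.12],"fingers": 0}
    - {"dr": [0,0,0],"travel": [0,0,0],"fingers": 0}

```text
time: 12.25
tool_pos: [0.5114, 0.3689, 0.0071]
eef_rot: [-2.276, -2.166, 0.001]
wrist_force: [0.2, -0.3, 0.7]
opening: -0.0
grasp_force: 0.0
```

Call:
jog_arm:
  increments:
    - {"dr": [0,0,0],"travel": [0,0,0.12],"fingers": 0}
    - {"dr": [0,0,0],"travel": [0,0,0],"fingers": 0}

```text
time: 12.45
tool_pos: [0.5114, 0.3689, 0.0041]
eef_rot: [-2.276, -2.166, 0.001]
wrist_force: [-0.2, 0.6, -0.7]
opening: 0.0001
grasp_force: 0.0
```

```bash
python3 - <<'E'
from h import *
p,R,y,o=pose(); print(p,R.round(3).tolist(),o["wrist_force"])
s=vision.read_camera("scene"); u=proj(s,p).round(1); print("tcp scene",u); save(s,"s8",(int(u[0])-50,int(u[1])-55,int(u[0])+50,int(u[1])+20),8)
E
```

```text
[0.51141046 0.36890984 0.00409951] [[0.049, 0.999, -0.0], [0.999, -0.049, -0.0], [-0.0, -0.0, -1.0]] [-0.24679033  0.56840023 -0.70091949]
tcp scene [381.7 288. ]
```

View pics/s8.png

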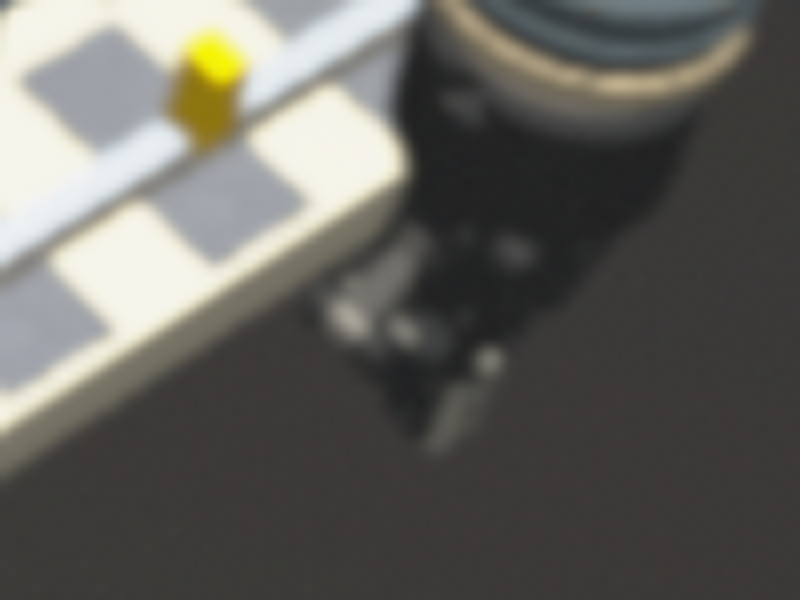

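The scene crop shows the fingertips at about scene pixel (385,290). I'll triangulate them with the wrist view to get the real tip offset.

```bash
python3 - <<'E'
from h import *
p,R,y,o=pose(); s=vision.read_camera("scene"); w=vision.read_camera("wrist")
for dz in (-.014,0,.014,.03): print(dz,proj(s,p+[0,0,dz]).round(1),proj(s,p+[0,.011,dz]).round(1), proj(s,p+[0,-.011,dz]).round(1))
c1,d1=ray(s,[(385.1,289.9)]);c2,d2=ray(w,[(254,234.3)])
A=np.c_[d1[0],-d2[0]];k=np.linalg.lstsq(A,c2-c1,rcond=None)[0];print((c1+d1[0]*k[0]-p).round(4),(c2+d2[0]*k[1]-p).round(4))
E
```

```text
-0.014 [380.5 291.4] [384.  294.6] [377.  288.3]
0 [381.7 288. ] [385.3 291.2] [378.2 284.9]
0.014 [383.  284.5] [386.7 287.7] [379.4 281.4]
0.03 [384.5 280.4] [388.2 283.6] [380.8 277.3]
[0.0016 0.0101 0.0055] [0.0003 0.006  0.0077]
```

Call:
jog_arm:
  increments:
    - {"dr": [0,0,0],"travel": [0,0,0.12],"fingers": 0}
    - {"dr": [0,0,0],"travel": [0,0,0],"fingers": 0}

```text
time: 12.8
tool_pos: [0.5115, 0.3689, 0.0012]
eef_rot: [-2.276, -2.166, 0.001]
wrist_force: [0.1, 0.4, -0.1]
opening: 0.0002
grasp_force: 0.0
```

Call:
jog_arm:
  increments:
    - {"dr": [0,0,0],"travel": [0,0,0.12],"fingers": 0}
    - {"dr": [0,0,0],"travel": [0,0,0],"fingers": 0}

```text
time: 13.0
tool_pos: [0.5114, 0.3689, -0.0019]
eef_rot: [-2.275, -2.166, 0.001]
wrist_force: [0.3, -0.3, 0.0]
opening: -0.0
grasp_force: 0.0
```

Call:
jog_arm:
  increments:
    - {"dr": [0,0,0],"travel": [0,0,0.08],"fingers": 0}
    - {"dr": [0,0,0],"travel": [0,0,0],"fingers": 0}

```text
time: 13.2
tool_pos: [0.5115, 0.369, -0.0038]
eef_rot: [-2.276, -2.166, 0.0]
wrist_force: [-0.2, -0.6, 0.2]
opening: -0.0
grasp_force: 0.0
```

Call:
jog_arm:
  increments:
    - {"dr": [0,0,0],"travel": [0,0,0.08],"fingers": 0}
    - {"dr": [0,0,0],"travel": [0,0,0],"fingers": 0}

```text
time: 13.4
tool_pos: [0.5115, 0.369, -0.0058]
eef_rot: [-2.275, -2.166, 0.001]
wrist_force: [0.1, -0.9, 0.5]
opening: -0.0005
grasp_force: 0.0
```

Call:
jog_arm:
  increments:
    - {"dr": [0,0,0],"travel": [0,0,0.06],"fingers": 0}
    - {"dr": [0,0,0],"travel": [0,0,0],"fingers": 0}

```text
time: 13.6
tool_pos: [0.5115, 0.369, -0.0072]
eef_rot: [-2.276, -2.166, 0.0]
wrist_force: [-0.3, -0.4, 0.1]
opening: -0.0002
grasp_force: 0.0
```

Call:
jog_arm:
  increments:
    - {"dr": [0,0,0],"travel": [0,0,0.06],"fingers": 0}
    - {"dr": [0,0,0],"travel": [0,0,0],"fingers": 0}

```text
time: 13.8
tool_pos: [0.5115, 0.369, -0.0087]
eef_rot: [-2.276, -2.166, 0.0]
wrist_force: [-0.1, -0.0, -0.4]
opening: 0.0002
grasp_force: 0.0
```

Call:
jog_arm:
  increments:
    - {"dr": [0,0,0],"travel": [0,0,0.06],"fingers": 0}
    - {"dr": [0,0,0],"travel": [0,0,0],"fingers": 0}

```text
time: 14.0
tool_pos: [0.5115, 0.369, -0.0102]
eef_rot: [-2.276, -2.166, 0.0]
wrist_force: [-0.5, 0.3, -0.5]
opening: -0.0
grasp_force: 0.0
```

Call:
jog_arm:
  increments:
    - {"dr": [0,0,0],"travel": [0,0,0.06],"fingers": 0}
    - {"dr": [0,0,0],"travel": [0,0,0],"fingers": 0}

```text
time: 14.2
tool_pos: [0.5115, 0.369, -0.0117]
eef_rot: [-2.275, -2.166, 0.0]
wrist_force: [0.2, 0.5, -0.8]
opening: -0.0003
grasp_force: 0.0
```

Call:
jog_arm:
  increments:
    - {"dr": [0,0,0],"travel": [0,0,0.06],"fingers": 0}
    - {"dr": [0,0,0],"travel": [0,0,0],"fingers": 0}

```text
time: 14.4
tool_pos: [0.5115, 0.369, -0.0132]
eef_rot: [-2.276, -2.166, 0.0]
wrist_force: [0.7, -0.7, 0.6]
opening: -0.0001
grasp_force: 0.0
```

Call:
jog_arm:
  increments:
    - {"dr": [0,0,0],"travel": [0,0,0.06],"fingers": 0}
    - {"dr": [0,0,0],"travel": [0,0,0],"fingers": 0}

```text
time: 14.6
tool_pos: [0.5117, 0.3691, -0.0137]
eef_rot: [2.275, 2.166, 0.0]
wrist_force: [-2.6, -1.3, 9.6]
opening: 0.0001
grasp_force: 4.7
```

```bash
python3 - <<'E'
from h import *
p,R,y,o=pose(); print(p,o["wrist_force"],o["effort"])
w=vision.read_camera("wrist"); save(w,"w9",(180,190,330,290),4)
c,d=ray(w,[(254,234.3)])
for z in (-.01,0,.005,.01): print(z,(onz(w,[(254,234.3)],z)[0]-p).round(4))
E
```

```text
[ 0.51171745  0.36913175 -0.01368908] [-2.62479468 -1.30555934  9.59700534] [-1.11530162e-02 -6.10697722e+01 -2.13715017e+01  4.58075828e-02
 -9.79084298e-01 -1.52880320e-04]
-0.01 [0.0001 0.0039 0.0037]
0 [0.0003 0.0092 0.0137]
0.005 [0.0005 0.0118 0.0187]
0.01 [0.0006 0.0144 0.0237]
```

Contact came at TCP z = -0.0137, so the real fingertips lie 14 mm behind the reported TCP, not ahead of it. That is why the first grip closed above the handle. From here I use tip z = TCP z + 14 mm.

Call:
jog_arm:
  increments:
    - {"dr": [0,0,0],"travel": [0,0,-1],"fingers": 0.5}
    - {"dr": [0,0,0],"travel": [0,0,-1],"fingers": 0.5}
    - {"dr": [0,0,0],"travel": [0,0,-1],"fingers": 0.5}
    - {"dr": [0,0,0],"travel": [0,0,-1],"fingers": 0.5}
    - {"dr": [0,0,0],"travel": [0,0,-1],"fingers": 0.5}
    - {"dr": [0,0,0],"travel": [-0.99,-0.01,0],"fingers": 0.5}
    - {"dr": [0,0,0],"travel": [-0.99,-0.01,0],"fingers": 0.5}
    - {"dr": [0,0,0],"travel": [-0.99,-0.01,0],"fingers": 0.5}

```text
time: 15.45
tool_pos: [0.507, 0.2941, 0.1106]
eef_rot: [2.275, 2.166, 0.0]
wrist_force: [0.3, 0.3, -0.0]
opening: 0.0429
grasp_force: 0.0
```

Call:
jog_arm:
  increments:
    - {"dr": [0,0,0],"travel": [-0.98,-0.02,0],"fingers": 0.5}
    - {"dr": [0,0,0],"travel": [0,0,0.9],"fingers": 0.5}
    - {"dr": [0,0,0],"travel": [0,0,0.9],"fingers": 0.5}
    - {"dr": [0,0,0],"travel": [0,0,0.9],"fingers": 0.5}
    - {"dr": [0,0,0],"travel": [0,0,0.1],"fingers": 0.5}
    - {"dr": [0,0,0],"travel": [0,0,0],"fingers": 0.5}

```text
time: 16.05
tool_pos: [0.5054, 0.2705, 0.0405]
eef_rot: [-2.275, -2.166, 0.001]
wrist_force: [0.6, -0.0, 0.7]
opening: 0.0425
grasp_force: 0.0
```

Call:
jog_arm:
  increments:
    - {"dr": [0,0,0],"travel": [0,0,0],"fingers": 0.1}
    - {"dr": [0,0,0],"travel": [0,0,0],"fingers": 0}
    - {"dr": [0,0,0],"travel": [0,0,0],"fingers": 0}
    - {"dr": [0,0,0],"travel": [0,0,0],"fingers": 0}
    - {"dr": [0,0,0],"travel": [0,0,0],"fingers": 0}
  newtons: 60

```text
time: 16.55
tool_pos: [0.5063, 0.2708, 0.0418]
eef_rot: [2.275, 2.165, 0.003]
wrist_force: [-0.9, 0.0, 7.4]
opening: 0.0126
grasp_force: 59.5
```

Gripped this time (opening 12.6 mm). Now I pull the keeper open.

Call:
jog_arm:
  increments:
    - {"dr": [0,0,0],"travel": [0.15,0,-0.04],"fingers": 0}
    - {"dr": [0,0,0],"travel": [0.15,0,0],"fingers": 0}
    - {"dr": [0,0,0],"travel": [0.15,0,0],"fingers": 0}
    - {"dr": [0,0,0],"travel": [0.15,0,0],"fingers": 0}
    - {"dr": [0,0,0],"travel": [0.15,0,0],"fingers": 0}
    - {"dr": [0,0,0],"travel": [0.15,0,0],"fingers": 0}
    - {"dr": [0,0,0],"travel": [0,0,0],"fingers": 0}

```text
time: 17.25
tool_pos: [0.5075, 0.2932, 0.0418]
eef_rot: [2.275, 2.165, 0.003]
wrist_force: [5.4, -1.0, -3.4]
opening: 0.0133
grasp_force: 59.5
```

Call:
jog_arm:
  increments:
    - {"dr": [0,0,0],"travel": [0.12,0,0],"fingers": 0}
    - {"dr": [0,0,0],"travel": [0.08,0,0],"fingers": 0}
    - {"dr": [0,0,0],"travel": [0,0,0],"fingers": 0}

```text
time: 17.55
tool_pos: [0.5077, 0.2979, 0.0418]
eef_rot: [2.275, 2.165, 0.002]
wrist_force: [4.6, -2.2, -2.2]
opening: 0.0128
grasp_force: 59.6
```

Call:
jog_arm:
  increments:
    - {"dr": [0,0,0],"travel": [0.1,0,0],"fingers": 0}
    - {"dr": [0,0,0],"travel": [0.1,0,0],"fingers": 0}
    - {"dr": [0,0,0],"travel": [0,0,0],"fingers": 0}

```text
time: 17.85
tool_pos: [0.5077, 0.3001, 0.0418]
eef_rot: [2.273, 2.164, -0.005]
wrist_force: [5.0, -21.1, 4.9]
opening: 0.013
grasp_force: 60.4
```

Call:
jog_arm:
  increments:
    - {"dr": [0,0,0],"travel": [0.1,0,0],"fingers": 0}
    - {"dr": [0,0,0],"travel": [0,0,0],"fingers": 0}

```text
time: 18.05
tool_pos: [0.5077, 0.3002, 0.0417]
eef_rot: [2.271, 2.163, -0.011]
wrist_force: [5.0, -39.9, 9.9]
opening: 0.0128
grasp_force: 61.1
```

Call:
jog_arm:
  increments:
    - {"dr": [0,0,0],"travel": [0.1,0,0],"fingers": 0}
    - {"dr": [0,0,0],"travel": [0,0,0],"fingers": 0}

```text
time: 18.25
tool_pos: [0.5076, 0.3003, 0.0416]
eef_rot: [2.27, 2.162, -0.017]
wrist_force: [4.0, -56.1, 16.0]
opening: 0.0129
grasp_force: 61.8
```

The keeper hit its end stop at y≈0.300, so it is fully open. I release it, rise and go to view the mould.

Call:
jog_arm:
  increments:
    - {"dr": [0,0,0],"travel": [-0.3,0,0],"fingers": 0}
    - {"dr": [0,0,0],"travel": [0,0,0],"fingers": 0.5}
    - {"dr": [0,0,0],"travel": [0,0,0],"fingers": 0.5}
    - {"dr": [0,0,0],"travel": [0,0,0],"fingers": 0.5}
    - {"dr": [0,0,0],"travel": [0,0,-1],"fingers": 0.5}
    - {"dr": [0,0,0],"travel": [0,0,-1],"fingers": 0.5}
    - {"dr": [0,0,0],"travel": [0,0,-1],"fingers": 0.5}
    - {"dr": [0,0,0],"travel": [0,0,-1],"fingers": 0.5}

```text
time: 19.05
tool_pos: [0.5066, 0.3011, 0.1425]
eef_rot: [-2.274, -2.167, 0.0]
wrist_force: [0.4, 0.2, 0.7]
opening: 0.0428
grasp_force: 0.0
```

Call:
jog_arm:
  increments:
    - {"dr": [0,0,0],"travel": [-1,0,-1],"fingers": 0.5}
    - {"dr": [0,0,0],"travel": [-1,0,-1],"fingers": 0.5}
    - {"dr": [0,0,0],"travel": [-1,0,-1],"fingers": 0.5}
    - {"dr": [0,0,0],"travel": [-1,0,-1],"fingers": 0.5}
    - {"dr": [0,0,0],"travel": [-1,0,0],"fingers": 0.5}
    - {"dr": [0,0,0],"travel": [-1,0,0],"fingers": 0.5}
    - {"dr": [0,0,0],"travel": [-1,0,0],"fingers": 0.5}
    - {"dr": [0,0,0],"travel": [-1,0,0],"fingers": 0.5}

```text
time: 19.85
tool_pos: [0.4969, 0.1003, 0.2417]
eef_rot: [2.274, 2.167, 0.0]
wrist_force: [0.8, 0.4, -0.1]
opening: 0.0428
grasp_force: 0.0
```

Call:
jog_arm:
  increments:
    - {"dr": [0,0,-0.3],"travel": [-1,0.1,0],"fingers": 0.5}
    - {"dr": [0,0,0],"travel": [-1,0.1,0],"fingers": 0.5}
    - {"dr": [0,0,0],"travel": [-1,0.1,0],"fingers": 0.5}
    - {"dr": [0,0,0],"travel": [-1,0.1,0],"fingers": 0.5}
    - {"dr": [0,0,0],"travel": [-1,0.1,0],"fingers": 0.5}
    - {"dr": [0,0,0],"travel": [-1,0.1,0],"fingers": 0.5}
    - {"dr": [0,0,0],"travel": [-1,0.1,0],"fingers": 0.5}
    - {"dr": [0,0,0],"travel": [-1,0.1,0],"fingers": 0.5}

```text
time: 20.65
tool_pos: [0.512, -0.1002, 0.2416]
eef_rot: [2.246, 2.197, 0.0]
wrist_force: [-0.3, -0.1, -0.9]
opening: 0.0425
grasp_force: 0.0
```

Call:
jog_arm:
  increments:
    - {"dr": [0,0,0],"travel": [-0.6,0,0],"fingers": 0.5}
    - {"dr": [0,0,0],"travel": [0,0,0],"fingers": 0.5}

```text
time: 20.85
tool_pos: [0.5115, -0.1156, 0.2415]
eef_rot: [2.248, 2.194, -0.0]
wrist_force: [0.9, 0.8, -0.4]
opening: 0.0431
grasp_force: 0.0
```

```bash
python3 - <<'E'
from h import *
go([.51,-.13,.25],-1)
pic=vision.read_camera("wrist"); save(pic,"m1",(90,80,390,305),2.6)
np.savez("m1.npz",**{k:pic[k] for k in ("K","k1","R","t","image")})
places(pic,["mould","cavity0","bar0","amber_center","rose_center"])
h=cv2.cvtColor(pic["image"],cv2.COLOR_RGB2HSV)
m=cv2.inRange(h,(0,170,90),(6,255,255))|cv2.inRange(h,(174,170,90),(180,255,255))
n,l,st,ce=cv2.connectedComponentsWithStats(m)
for k in range(1,n):
    if st[k,4]>60: print("red",st[k],ce[k].round(1))
E
```

```text
t 20.9 tcp [ 0.5115 -0.1156  0.2415] yaw -1.4 open 0.0431 F [ 0.9  0.8 -0.4]
units now-axes [-0.58 -0.05 -0.34] turn -0.08 units in turned axes [-0.58 -0.05 -0.34]
mould 0.68 [ 0.5116 -0.2192  0.0035]
mould 0.2 [ 0.5938 -0.2201  0.0612]
cavity0 0.57 [ 0.5143 -0.2197  0.0814]
bar0 0.78 [ 0.5915 -0.141   0.1072]
bar0 0.73 [ 0.4355 -0.1354  0.1122]
bar0 0.58 [ 0.5125 -0.1373  0.1061]
amber_center 0.94 [ 0.5928 -0.2193  0.0633]
amber_center 0.68 [ 0.6749 -0.1127  0.0132]
amber_center 0.66 [ 0.686  -0.2105  0.0099]
rose_center 0.62 [ 0.4385 -0.2127  0.0661]
red [249 173  15  44 496] [256.3 190.8]
red [327 173  19  44 665] [335.4 193.5]
red [168 174  19  44 691] [177.2 194.6]
```

View pics/m1.png

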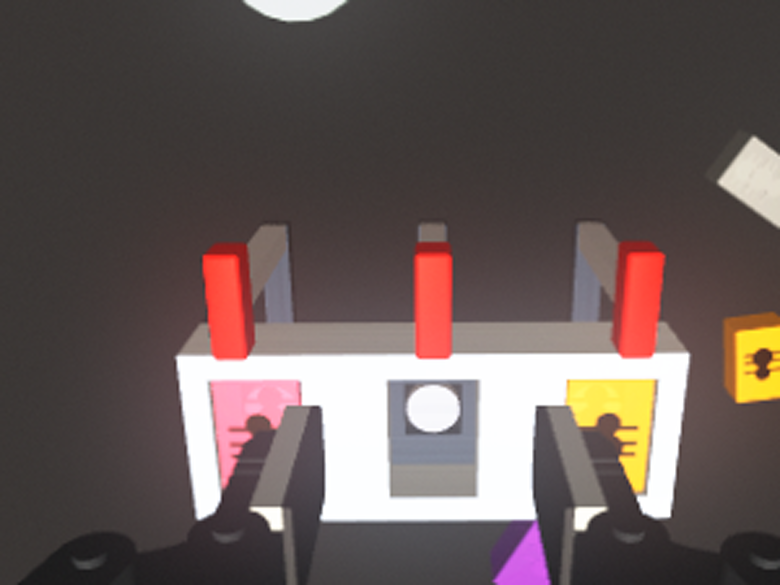

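The view shows the mould top face with corners at crop (179,356), (688,353), (196,519) and (671,520). The bars are at crop x 230, 433 and 637, rose is left, amber right and the middle is empty. I'll fit the mould pose.

```bash
python3 - <<'E'
from h import *
from scipy.optimize import least_squares
d=np.load("m1.npz"); pic={k:d[k] for k in d}; pic["k1"]=float(pic["k1"])
u=lambda a:np.array([90,80])+(np.array(a)+.5)/2.6-.5
P=u([(179,356),(688,353),(196,519),(671,520),(388,379),(477,379),(416,357),(452,357),(222,357),(615,356),(254,357),(656,356)])
X=np.array([[-.113,.043,.083],[.113,.043,.083],[-.113,-.043,.083],[.113,-.043,.083],[-.021,.031,.083],[.021,.031,.083],
 [-.007,.056,.118],[.007,.056,.118],[-.087,.056,.118],[.073,.056,.118],[-.073,.056,.118],[.087,.056,.118]])
def W(q,X): c,s=np.cos(q[2]),np.sin(q[2]); return np.c_[q[0]+c*X[:,0]-s*X[:,1],q[1]+s*X[:,0]+c*X[:,1],X[:,2]]
s=least_squares(lambda q:(proj(pic,W(q,X))-P).ravel(),[.51,-.22,0],loss="soft_l1"); q=s.x
print(np.round(q[:2],4),np.degrees(q[2]),np.round((proj(pic,W(q,X))-P),1).tolist())
Y=np.array([[-.08,0,.083],[0,0,.083],[.08,0,.083],[-.08,.078,.109],[0,.078,.109],[.08,.078,.109]]); w=W(q,Y); print(w.round(4).tolist())
go([w[3][0],w[3][1],.086],np.degrees(q[2]))
E
```

```text
[ 0.5116 -0.2158] -1.2052542019817511 [[-0.5, -1.4], [0.9, -0.6], [0.7, -0.9], [-0.4, -1.5], [-0.6, -0.7], [1.6, -0.7], [0.2, 0.7], [0.1, 0.7], [-3.6, 0.7], [2.2, 0.9], [-2.3, 0.7], [0.0, 0.8]]
[[0.4316, -0.2141, 0.083], [0.5116, -0.2158, 0.083], [0.5916, -0.2175, 0.083], [0.4332, -0.1361, 0.109], [0.5132, -0.1378, 0.109], [0.5932, -0.1395, 0.109]]
t 21.1 tcp [ 0.5115 -0.1139  0.2416] yaw -1.26 open 0.0427 F [-1.2 -0.8  0.4]
units now-axes [-0.96 -3.11  6.22] turn -0.01 units in turned axes [-0.96 -3.11  6.22]
```

Call:
jog_arm:
  increments:
    - {"dr": [0,0,0],"travel": [-0.32,-0.78,0],"fingers": 0.5}
    - {"dr": [0,0,0],"travel": [-0.32,-0.78,0.2],"fingers": 0.5}
    - {"dr": [0,0,0],"travel": [-0.32,-0.78,0.5],"fingers": 0.5}
    - {"dr": [0,0,0],"travel": [0,-0.77,0.5],"fingers": 0.5}
    - {"dr": [0,0,0],"travel": [0,0,1],"fingers": 0.5}
    - {"dr": [0,0,0],"travel": [0,0,1],"fingers": 0.5}
    - {"dr": [0,0,0],"travel": [0,0,0],"fingers": 0.5}

```text
time: 21.85
tool_pos: [0.4317, -0.1359, 0.1594]
eef_rot: [-2.243, -2.193, 0.003]
wrist_force: [-0.7, -0.1, 0.6]
opening: 0.0428
grasp_force: 0.0
```

```bash
python3 - <<'E'
from h import *
go([.4332,-.1365,.086],-1.2)
pic=vision.read_camera("wrist"); places(pic,["bar0","cavity0","rose_center"])
m=cv2.inRange(cv2.cvtColor(pic["image"],cv2.COLOR_RGB2HSV),(0,170,90),(6,255,255))
n,l,st,ce=cv2.connectedComponentsWithStats(m)
for k in range(1,n):
    if st[k,4]>60: print("red",st[k],ce[k].round(1), onz(pic,[ce[k]],.118).round(4))
E
```

```text
t 21.9 tcp [ 0.4317 -0.1359  0.1594] yaw -1.3 open 0.0428 F [-0.7 -0.1  0.6]
units now-axes [-0.03  0.07  2.94] turn -0.02 units in turned axes [-0.02  0.06  2.94]
bar0 0.97 [ 0.5167 -0.1388  0.108 ]
bar0 0.83 [ 0.5925 -0.1402  0.1069]
bar0 0.69 [ 0.4359 -0.1349  0.1084]
cavity0 0.58 [ 0.5118 -0.2208  0.0788]
rose_center 0.81 [ 0.4347 -0.2137  0.0646]
red [ 246  176   21   62 1201] [256.1 205.9] [[ 0.4329 -0.1332  0.118 ]]
red [ 352  176   29   61 1389] [365.2 204.2] [[ 0.5105 -0.1336  0.118 ]]
red [ 449  176   40   60 1740] [467.9 204.6] [[ 0.5868 -0.1356  0.118 ]]
```

Call:
jog_arm:
  increments:
    - {"dr": [0,0,0],"travel": [0,0.05,1],"fingers": 0.5}
    - {"dr": [0,0,0],"travel": [0,0,1],"fingers": 0.5}
    - {"dr": [0,0,0],"travel": [0,0,0.9],"fingers": 0.5}
    - {"dr": [0,0,0],"travel": [0,0,0],"fingers": 0.2}
    - {"dr": [0,0,0],"travel": [0,0,0],"fingers": 0}
    - {"dr": [0,0,0],"travel": [0,0,0],"fingers": 0}
    - {"dr": [0,0,0],"travel": [0,0,0],"fingers": 0}
    - {"dr": [0,0,0],"travel": [0,0,0],"fingers": 0}
  newtons: 90

```text
time: 22.85
tool_pos: [0.4329, -0.1369, 0.0902]
eef_rot: [-2.244, -2.195, 0.004]
wrist_force: [-11.4, -1.4, 2.6]
opening: 0.0118
grasp_force: 88.7
```

Call:
jog_arm:
  increments:
    - {"dr": [0,0,0],"travel": [0,0,-0.2],"fingers": 0}
    - {"dr": [0,0,0],"travel": [0,0,-0.2],"fingers": 0}
    - {"dr": [0,0,0],"travel": [0,0,-0.2],"fingers": 0}
    - {"dr": [0,0,0],"travel": [0,0,-0.2],"fingers": 0}
    - {"dr": [0,0,0],"travel": [0,0,-0.2],"fingers": 0}
    - {"dr": [0,0,0],"travel": [0,0,0],"fingers": 0}

```text
time: 23.45
tool_pos: [0.4329, -0.1369, 0.1152]
eef_rot: [-2.245, -2.195, 0.003]
wrist_force: [-10.7, -1.8, 2.7]
opening: 0.0112
grasp_force: 89.9
```

```bash
python3 - <<'E'
from h import *
go([.4332,-.1365,.116],-1.2)
for n in ("side","scene"):
    pic=vision.read_camera(n); print(n); places(pic,["bar0","rose_center","amber_center"])
    m=cv2.inRange(cv2.cvtColor(pic["image"],cv2.COLOR_RGB2HSV),(0,170,90),(6,255,255))
    k,l,st,ce=cv2.connectedComponentsWithStats(m)
    for i in range(1,k):
        if st[i,4]>25: print("red",st[i],ce[i].round(1))
E
```

```text
t 23.4 tcp [ 0.4329 -0.1369  0.1152] yaw -1.28 open 0.0112 F [-10.7  -1.8   2.7]
units now-axes [ 0.02  0.01 -0.03] turn -0.02 units in turned axes [ 0.02  0.01 -0.03]
side
bar0 0.8 [ 0.4299 -0.1389  0.134 ]
bar0 0.77 [ 0.5931 -0.141   0.1109]
bar0 0.62 [ 0.5092 -0.219  -0.0006]
bar0 0.6 [ 0.5131 -0.1338  0.1061]
rose_center 0.92 [ 0.4295 -0.2178  0.0891]
amber_center 0.76 [ 0.5707 -0.3277  0.0145]
amber_center 0.74 [ 0.5922 -0.2214  0.0691]
amber_center 0.71 [ 0.6883 -0.213   0.0094]
red [318 127  11   8  47] [322.8 131.4]
red [267 212  14  20  69] [273.8 224.9]
red [226 219  13  22  61] [232.5 234.2]
red [185 234   8   8  44] [188.8 237.9]
scene
bar0 0.89 [ 0.5157 -0.1398  0.1094]
bar0 0.87 [ 0.5902 -0.1362  0.1076]
bar0 0.51 [ 0.4296 -0.1343  0.1331]
rose_center 0.56 [ 0.434  -0.2148  0.0877]
rose_center 0.19 [ 0.5874 -0.2178  0.0802]
amber_center 0.73 [ 0.5899 -0.2156  0.0653]
amber_center 0.66 [ 0.6896 -0.2183  0.0084]
amber_center 0.64 [ 0.5718 -0.3288  0.0108]
amber_center 0.59 [ 0.6763 -0.1154  0.0085]
red [274 126   6   9  39] [276.2 129.8]
red [245 142  11  10  59] [250.6 146.3]
red [222 152  10  10  58] [226.8 156.6]
red [200 230  14  12 127] [206.5 235.4]
```

Rose is raised (centre z about 0.089, bar about 0.134). I push up the last bit, release and move over the block.

Call:
jog_arm:
  increments:
    - {"dr": [0,0,0],"travel": [0,0,-0.06],"fingers": 0}
    - {"dr": [0,0,0],"travel": [0,0,0],"fingers": 0}
    - {"dr": [0,0,0],"travel": [0,0,0],"fingers": 0.5}
    - {"dr": [0,0,0],"travel": [0,0,0],"fingers": 0.5}
    - {"dr": [0,0,0],"travel": [0,0,0],"fingers": 0.5}
    - {"dr": [0,0,0],"travel": [0,0,-1],"fingers": 0.5}
    - {"dr": [0,0,0],"travel": [0,0,-1],"fingers": 0.5}
    - {"dr": [0,0,0],"travel": [0,0,-0.5],"fingers": 0.5}

```text
time: 24.65
tool_pos: [0.4354, -0.1373, 0.1805]
eef_rot: [2.245, 2.193, 0.002]
wrist_force: [-0.3, -0.3, -0.7]
opening: 0.0426
grasp_force: 0.0
```

Call:
jog_arm:
  increments:
    - {"dr": [0,0,0],"travel": [-0.96,0,0],"fingers": 0.8}
    - {"dr": [0,0,0],"travel": [-0.96,0,0],"fingers": 0.8}
    - {"dr": [0,0,0],"travel": [-0.96,0,0],"fingers": 0.8}
    - {"dr": [0,0,0],"travel": [0,0,0],"fingers": 0.8}

```text
time: 25.05
tool_pos: [0.4332, -0.2111, 0.1787]
eef_rot: [2.248, 2.192, 0.0]
wrist_force: [0.2, -0.5, -0.2]
opening: 0.0685
grasp_force: 0.0
```

```bash
python3 - <<'E'
from h import *
go([.4318,-.209,.070],-1.2)
for n in ("side","scene"):
    pic=vision.read_camera(n); places(pic,["rose_center"])
p=vision.read_camera("wrist"); places(p,["rose_center"])
m=cv2.inRange(cv2.cvtColor(p["image"],cv2.COLOR_RGB2HSV),(160,60,120),(178,255,255)); k,l,st,ce=cv2.connectedComponentsWithStats(m)
for i in range(1,k):
    if st[i,4]>100: print("rose",st[i],ce[i].round(1),onz(p,[ce[i]],.107).round(4))
E
```

```text
t 25.1 tcp [ 0.4332 -0.2111  0.1787] yaw -1.43 open 0.0685 F [ 0.2 -0.5 -0.2]
units now-axes [ 0.09 -0.06  4.35] turn -0.05 units in turned axes [ 0.08 -0.06  4.35]
rose_center 0.6 [ 0.4323 -0.2173  0.0918]
rose_center 0.62 [ 0.4342 -0.2156  0.0939]
rose_center 0.67 [ 0.4352 -0.2143  0.0935]
rose [ 228  160   50   76 3168] [252.6 195.8] [[ 0.4314 -0.2091  0.107 ]]
```

Call:
jog_arm:
  increments:
    - {"dr": [0,0,0],"travel": [0.06,-0.03,1],"fingers": 0.8}
    - {"dr": [0,0,0],"travel": [0,0,1],"fingers": 0.8}
    - {"dr": [0,0,0],"travel": [0,0,1],"fingers": 0.8}
    - {"dr": [0,0,0],"travel": [0,0,0.8],"fingers": 0.8}
    - {"dr": [0,0,0],"travel": [0,0,0.3],"fingers": 0.8}
    - {"dr": [0,0,0],"travel": [0,0,0.2],"fingers": 0.8}
    - {"dr": [0,0,0],"travel": [0,0,0],"fingers": 0.8}

```text
time: 26.05
tool_pos: [0.4322, -0.2073, 0.0707]
eef_rot: [2.247, 2.196, 0.0]
wrist_force: [-0.2, -0.4, -0.4]
opening: 0.0685
grasp_force: 0.0
```

Call:
jog_arm:
  increments:
    - {"dr": [0,0,0],"travel": [0,0,0],"fingers": 0.6}
    - {"dr": [0,0,0],"travel": [0,0,0],"fingers": 0.3}
    - {"dr": [0,0,0],"travel": [0,0,0],"fingers": 0.3}
    - {"dr": [0,0,0],"travel": [0,0,0],"fingers": 0.3}
    - {"dr": [0,0,0],"travel": [0,0,0],"fingers": 0.3}
  newtons: 50

```text
time: 26.55
tool_pos: [0.4324, -0.2077, 0.0709]
eef_rot: [2.246, 2.195, 0.0]
wrist_force: [0.1, 0.2, 5.0]
opening: 0.0389
grasp_force: 53.3
```

Rose is gripped (38.9 mm). I lift it and carry it to bay 0.

Call:
jog_arm:
  increments:
    - {"dr": [0,0,0],"travel": [0,0,-0.5],"fingers": 0.3}
    - {"dr": [0,0,0],"travel": [0,0,-0.5],"fingers": 0.3}
    - {"dr": [0,0,0],"travel": [0,0,-0.8],"fingers": 0.3}
    - {"dr": [0,0,0],"travel": [0,0,-0.8],"fingers": 0.3}
    - {"dr": [0,0,0],"travel": [0,0,-0.8],"fingers": 0.3}
    - {"dr": [0,0,0],"travel": [0,0,-0.8],"fingers": 0.3}
    - {"dr": [0,0,0.15],"travel": [0.3,0,0],"fingers": 0.3}
    - {"dr": [0,0,0.15],"travel": [0.6,0,0],"fingers": 0.3}

```text
time: 27.35
tool_pos: [0.4327, -0.1849, 0.176]
eef_rot: [2.277, 2.163, 0.001]
wrist_force: [-0.3, -0.1, -0.4]
opening: 0.0389
grasp_force: 56.9
```

Call:
jog_arm:
  increments:
    - {"dr": [0,0,0],"travel": [0.8,0,0],"fingers": 0.3}
    - {"dr": [0,0,0],"travel": [0.8,0,0],"fingers": 0.3}
    - {"dr": [0,0,0],"travel": [0.8,0,0],"fingers": 0.3}
    - {"dr": [0,0,0],"travel": [0.8,0,0],"fingers": 0.3}
    - {"dr": [0,0,0],"travel": [0.8,0,0],"fingers": 0.3}
    - {"dr": [0,0,0],"travel": [0.8,0,0],"fingers": 0.3}
    - {"dr": [0,0,0],"travel": [0.8,0,0],"fingers": 0.3}
    - {"dr": [0,0,0],"travel": [0.8,0,0],"fingers": 0.3}

```text
time: 28.15
tool_pos: [0.4401, -0.0239, 0.1752]
eef_rot: [-2.276, -2.165, 0.001]
wrist_force: [0.6, -0.2, 0.2]
opening: 0.0388
grasp_force: 56.9
```

Call:
jog_arm:
  increments:
    - {"dr": [0,0,0],"travel": [0.8,-0.1,0],"fingers": 0.3}
    - {"dr": [0,0,0],"travel": [0.8,-0.1,0],"fingers": 0.3}
    - {"dr": [0,0,0],"travel": [0.8,-0.1,0],"fingers": 0.3}
    - {"dr": [0,0,0],"travel": [0.8,-0.1,0],"fingers": 0.3}
    - {"dr": [0,0,0],"travel": [0.8,-0.1,0],"fingers": 0.3}
    - {"dr": [0,0,0],"travel": [0.8,-0.1,0],"fingers": 0.3}
    - {"dr": [0,0,0],"travel": [0.8,-0.1,0],"fingers": 0.3}
    - {"dr": [0,0,0],"travel": [0.8,-0.1,0],"fingers": 0.3}

```text
time: 28.95
tool_pos: [0.4278, 0.1367, 0.1752]
eef_rot: [-2.276, -2.165, 0.001]
wrist_force: [1.2, -0.3, -1.3]
opening: 0.0389
grasp_force: 56.9
```

```bash
python3 - <<'E'
from h import *
go([.4251,.2584,.045],-2.8)
p=vision.read_camera("wrist"); places(p,["rose_center","bay0","rack","keeper_grip"])
E
```

```text
t 28.9 tcp [0.4278 0.1367 0.1752] yaw -2.85 open 0.0389 F [ 1.2 -0.3 -1.3]
units now-axes [ 4.86 -0.34  5.21] turn -0.01 units in turned axes [ 4.86 -0.34  5.21]
rose_center 0.75 [0.4303 0.1301 0.1965]
bay0 0.93 [0.578  0.2172 0.0431]
bay0 0.66 [0.4225 0.2221 0.0424]
bay0 0.58 [0.5037 0.2229 0.0443]
rack 0.62 [5.001e-01 2.210e-01 5.000e-04]
```

Call:
jog_arm:
  increments:
    - {"dr": [0,0,0],"travel": [0.9,-0.07,0],"fingers": 0.3}
    - {"dr": [0,0,0],"travel": [1,-0.07,0],"fingers": 0.3}
    - {"dr": [0,0,0],"travel": [1,-0.07,0],"fingers": 0.3}
    - {"dr": [0,0,0],"travel": [1,-0.07,0],"fingers": 0.3}
    - {"dr": [0,0,0],"travel": [1,-0.06,0],"fingers": 0.3}
    - {"dr": [0,0,0],"travel": [0,0,0.7],"fingers": 0.3}
    - {"dr": [0,0,0],"travel": [0,0,0.8],"fingers": 0.3}
    - {"dr": [0,0,0],"travel": [0,0,0.8],"fingers": 0.3}

```text
time: 30.0
tool_pos: [0.4262, 0.2578, 0.1173]
eef_rot: [2.276, 2.165, 0.0]
wrist_force: [0.2, -0.4, -1.0]
opening: 0.0385
grasp_force: 56.9
```

Call:
jog_arm:
  increments:
    - {"dr": [0,0,0],"travel": [0,0,0.8],"fingers": 0.3}
    - {"dr": [0,0,0],"travel": [0,0,0.8],"fingers": 0.3}
    - {"dr": [0,0,0],"travel": [0,0,0.8],"fingers": 0.3}
    - {"dr": [0,0,0],"travel": [0,0,0.5],"fingers": 0.3}
    - {"dr": [0,0,0],"travel": [0,0,0],"fingers": 0.3}
    - {"dr": [0,0,0],"travel": [0,0,0],"fingers": 0.3}

```text
time: 30.6
tool_pos: [0.4264, 0.2582, 0.0459]
eef_rot: [2.276, 2.165, 0.0]
wrist_force: [-1.0, 0.4, -0.1]
opening: 0.0387
grasp_force: 56.9
```

```bash
python3 - <<'E'
from h import *
go([.4251,.2594,.024],-2.8)
p=vision.read_camera("wrist"); save(p,"p1",(100,120,360,300),3); places(p,["rose_center","bay0","rack","keeper_grip"])
for n in ("side","scene"): places(vision.read_camera(n),["rose_center","rack"])
E
```

```text
t 30.6 tcp [0.4264 0.2582 0.0459] yaw -2.85 open 0.0387 F [-1.   0.4 -0.1]
units now-axes [ 0.04 -0.06  0.88] turn -0.01 units in turned axes [ 0.04 -0.06  0.88]
rose_center 0.61 [0.4276 0.2524 0.0648]
bay0 0.7 [0.5807 0.2172 0.0444]
bay0 0.63 [0.5055 0.2213 0.0453]
rack 0.83 [0.5031 0.224  0.0015]
keeper_grip 0.64 [0.505  0.2978 0.0727]
rose_center 0.61 [0.4272 0.2494 0.066 ]
rack 0.7 [0.5024 0.2225 0.004 ]
rack 0.38 [ 0.5907 -0.217   0.0689]
rack 0.37 [0.4255 0.251  0.0656]
rose_center 0.76 [0.4241 0.2491 0.0658]
rack 0.97 [ 5.011e-01  2.239e-01 -4.000e-04]
rack 0.39 [0.5057 0.2227 0.046 ]
```

Call:
jog_arm:
  increments:
    - {"dr": [0,0,0],"travel": [0,-0.06,0.4],"fingers": 0.3}
    - {"dr": [0,0,0],"travel": [0,0,0.3],"fingers": 0.3}
    - {"dr": [0,0,0],"travel": [0,0,0.1],"fingers": 0.3}
    - {"dr": [0,0,0],"travel": [0,0,0],"fingers": 0.3}

```text
time: 31.55
tool_pos: [0.4242, 0.2583, 0.0248]
eef_rot: [-2.275, -2.166, 0.002]
wrist_force: [0.2, 0.1, -0.1]
opening: 0.0388
grasp_force: 56.9
```

Call:
jog_arm:
  increments:
    - {"dr": [0,0,0],"travel": [0,0,0.06],"fingers": 0.3}
    - {"dr": [0,0,0],"travel": [0,0,0],"fingers": 0.3}

```text
time: 31.75
tool_pos: [0.4247, 0.2585, 0.024]
eef_rot: [2.276, 2.166, 0.0]
wrist_force: [0.5, 0.9, -0.3]
opening: 0.039
grasp_force: 56.9
```

Call:
jog_arm:
  increments:
    - {"dr": [0,0,0],"travel": [0,0,0.06],"fingers": 0.3}
    - {"dr": [0,0,0],"travel": [0,0,0],"fingers": 0.3}

```text
time: 31.95
tool_pos: [0.4248, 0.2586, 0.023]
eef_rot: [2.275, 2.166, 0.001]
wrist_force: [-1.8, -0.2, 6.9]
opening: 0.0389
grasp_force: 57.9
```

```bash
python3 - <<'E'
from h import *
go([.4251,.2594,.024],-2.8)
p=vision.read_camera("wrist"); save(p,"p1",(100,150,420,330),2.5)
np.savez("p1.npz",**{k:p[k] for k in ("K","k1","R","t","image")})
E
```

```text
t 31.9 tcp [0.4248 0.2586 0.023 ] yaw -2.83 open 0.0389 F [-1.8 -0.2  6.9]
units now-axes [ 0.03  0.01 -0.04] turn -0.01 units in turned axes [ 0.03  0.01 -0.04]
```

View pics/p1.png

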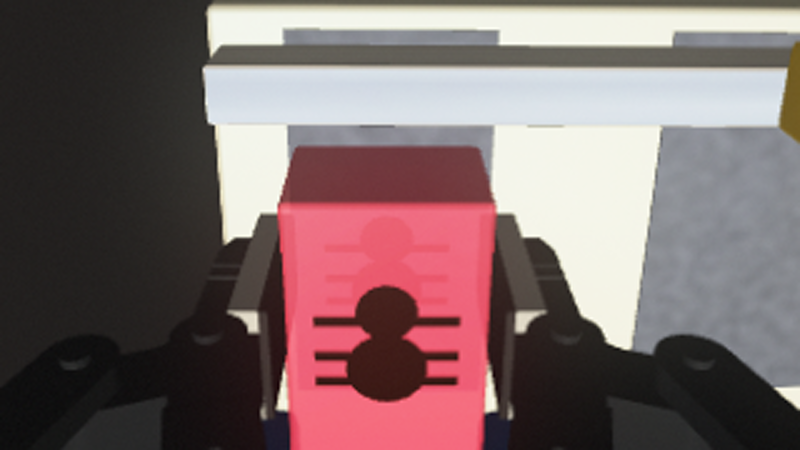

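The last picture shows rose on the grey strip: the block's far bottom edge spans crop x 296–482 and the strip 288–494, so it is centred within 0.5 mm and square. Now I slide it home.

Call:
jog_arm:
  increments:
    - {"dr": [0,0,0],"travel": [-0.1,0,-0.02],"fingers": 0.3}
    - {"dr": [0,0,0],"travel": [-0.14,0,0],"fingers": 0.3}
    - {"dr": [0,0,0],"travel": [-0.14,0,0],"fingers": 0.3}
    - {"dr": [0,0,0],"travel": [-0.14,0,0],"fingers": 0.3}
    - {"dr": [0,0,0],"travel": [-0.14,0,0],"fingers": 0.3}
    - {"dr": [0,0,0],"travel": [-0.14,0,0],"fingers": 0.3}
    - {"dr": [0,0,0],"travel": [-0.1,0,0],"fingers": 0.3}
    - {"dr": [0,0,0],"travel": [0,0,0],"fingers": 0.3}

```text
time: 32.8
tool_pos: [0.4235, 0.2356, 0.023]
eef_rot: [2.276, 2.166, -0.0]
wrist_force: [0.1, -2.0, 2.8]
opening: 0.0388
grasp_force: 57.4
```

Call:
jog_arm:
  increments:
    - {"dr": [0,0,0],"travel": [-0.08,0,0],"fingers": 0.3}
    - {"dr": [0,0,0],"travel": [0,0,0],"fingers": 0.3}

```text
time: 33.0
tool_pos: [0.4235, 0.2339, 0.0231]
eef_rot: [2.275, 2.166, 0.0]
wrist_force: [0.3, -1.5, 2.4]
opening: 0.0389
grasp_force: 57.5
```

Call:
jog_arm:
  increments:
    - {"dr": [0,0,0],"travel": [-0.08,0,0],"fingers": 0.3}
    - {"dr": [0,0,0],"travel": [0,0,0],"fingers": 0.3}

```text
time: 33.2
tool_pos: [0.4235, 0.2327, 0.0231]
eef_rot: [-2.276, -2.165, -0.003]
wrist_force: [0.2, 7.9, -0.3]
opening: 0.0391
grasp_force: 57.1
```

Call:
jog_arm:
  increments:
    - {"dr": [0,0,0],"travel": [-0.06,0,0],"fingers": 0.3}
    - {"dr": [0,0,0],"travel": [0,0,0],"fingers": 0.3}

```text
time: 33.4
tool_pos: [0.4236, 0.2327, 0.0232]
eef_rot: [-2.276, -2.163, -0.006]
wrist_force: [-3.1, 22.5, -3.3]
opening: 0.0387
grasp_force: 56.8
```

```bash
python3 - <<'E'
from h import *
go([.4234,.232,.023],-2.8)
for n in ("wrist","side","scene"): places(vision.read_camera(n),["rose_center"])
E
```

```text
t 33.4 tcp [0.4236 0.2327 0.0232] yaw -2.91 open 0.0387 F [-3.1 22.5 -3.3]
units now-axes [-0.03 -0.01  0.01] turn -0.02 units in turned axes [-0.03 -0.01  0.01]
rose_center 0.83 [0.4255 0.2294 0.044 ]
rose_center 0.5 [0.4218 0.2207 0.0405]
rose_center 0.63 [0.421  0.2253 0.0435]
```

Rose is home (22 N against the stop, centre y≈0.225). I release it and go push rod 0 down.

Call:
jog_arm:
  increments:
    - {"dr": [0,0,0],"travel": [0.08,0,0],"fingers": 0.3}
    - {"dr": [0,0,0],"travel": [0,0,0],"fingers": 0.6}
    - {"dr": [0,0,0],"travel": [0,0,0],"fingers": 0.6}
    - {"dr": [0,0,0],"travel": [0,0,0],"fingers": 0.6}
    - {"dr": [0,0,0],"travel": [0,0,-0.6],"fingers": 0.6}
    - {"dr": [0,0,0],"travel": [0,0,-0.8],"fingers": 0.6}
    - {"dr": [0,0,0],"travel": [0,0,-1],"fingers": 0.6}
    - {"dr": [0,0,0],"travel": [0,0,-1],"fingers": 0.6}

```text
time: 34.5
tool_pos: [0.4231, 0.2322, 0.1087]
eef_rot: [-2.276, -2.165, 0.001]
wrist_force: [0.0, -0.1, -0.1]
opening: 0.0512
grasp_force: 0.0
```

Call:
jog_arm:
  increments:
    - {"dr": [0,0,0],"travel": [-1,0,-1],"fingers": 0.3}
    - {"dr": [0,0,0],"travel": [-1,0,-1],"fingers": 0}
    - {"dr": [0,0,-0.33],"travel": [-1,0,-1],"fingers": 0}
    - {"dr": [0,0,0],"travel": [-1,0,0],"fingers": 0}
    - {"dr": [0,0,0],"travel": [-1,0,0],"fingers": 0}
    - {"dr": [0,0,0],"travel": [-1,0,0],"fingers": 0}
    - {"dr": [0,0,0],"travel": [-1,0,0],"fingers": 0}
    - {"dr": [0,0,0],"travel": [-1,0,0],"fingers": 0}

```text
time: 35.3
tool_pos: [0.4167, 0.0315, 0.183]
eef_rot: [-2.244, -2.198, 0.0]
wrist_force: [1.2, -0.4, -0.5]
opening: 0.0004
grasp_force: 0.0
```

Call:
jog_arm:
  increments:
    - {"dr": [0,0,0],"travel": [-1,0.1,0],"fingers": 0}
    - {"dr": [0,0,0],"travel": [-1,0.1,0],"fingers": 0}
    - {"dr": [0,0,0],"travel": [-1,0.1,0],"fingers": 0}
    - {"dr": [0,0,0],"travel": [-1,0.1,0],"fingers": 0}
    - {"dr": [0,0,0],"travel": [-1,0.1,0],"fingers": 0}
    - {"dr": [0,0,0],"travel": [-1,0.1,0],"fingers": 0}
    - {"dr": [0,0,0],"travel": [0,0,0],"fingers": 0}

```text
time: 36.0
tool_pos: [0.429, -0.1198, 0.1829]
eef_rot: [2.247, 2.196, -0.0]
wrist_force: [-0.1, -0.6, 0.7]
opening: -0.0001
grasp_force: 0.0
```

```bash
python3 - <<'E'
from h import *
go([.4335,-.1365,.133],-1.2)
places(vision.read_camera("wrist"),["bar0"])
for n in ("side","scene"): places(vision.read_camera(n),["rose_center","amber_center"])
E
```

```text
t 36.0 tcp [ 0.429  -0.1198  0.1829] yaw -1.32 open -0.0001 F [-0.1 -0.6  0.7]
units now-axes [-0.66  0.2   2.  ] turn -0.02 units in turned axes [-0.66  0.2   2.  ]
bar0 0.93 [ 0.4339 -0.1342  0.1361]
bar0 0.71 [ 0.5159 -0.1391  0.1067]
bar0 0.62 [ 0.5913 -0.1403  0.1069]
rose_center 0.45 [0.582  0.2185 0.0447]
amber_center 0.91 [ 0.5763 -0.3279  0.0153]
amber_center 0.79 [ 0.6908 -0.2116  0.0091]
amber_center 0.76 [ 0.6815 -0.113   0.0125]
amber_center 0.57 [ 0.5913 -0.219   0.0699]
rose_center 0.7 [0.4227 0.2258 0.0405]
rose_center 0.57 [ 0.591  -0.1366  0.1077]
rose_center 0.55 [0.5857 0.2202 0.0449]
rose_center 0.3 [ 0.7855 -0.0929 -0.0019]
amber_center 0.72 [ 0.6798 -0.1154  0.0067]
amber_center 0.61 [ 0.6883 -0.2179  0.0076]
amber_center 0.57 [ 0.5891 -0.2183  0.0654]
amber_center 0.4 [ 0.5761 -0.3293  0.0105]
```

Call:
jog_arm:
  increments:
    - {"dr": [0,0,0],"travel": [-0.66,0.2,0],"fingers": 0}
    - {"dr": [0,0,0],"travel": [0,0,0.9],"fingers": 0}
    - {"dr": [0,0,0],"travel": [0,0,0.8],"fingers": 0}
    - {"dr": [0,0,0],"travel": [0,0,0.4],"fingers": 0}
    - {"dr": [0,0,0],"travel": [0,0,0.2],"fingers": 0}
    - {"dr": [0,0,0],"travel": [0,0,0.2],"fingers": 0}
    - {"dr": [0,0,0],"travel": [0,0,0.2],"fingers": 0}
    - {"dr": [0,0,0],"travel": [0,0,0],"fingers": 0}

```text
time: 37.2
tool_pos: [0.4339, -0.1342, 0.1155]
eef_rot: [2.244, 2.198, 0.0]
wrist_force: [-0.4, -0.1, 0.3]
opening: 0.0003
grasp_force: 0.0
```

Call:
jog_arm:
  increments:
    - {"dr": [0,0,0],"travel": [0,0,0.16],"fingers": 0}
    - {"dr": [0,0,0],"travel": [0,0,0.1],"fingers": 0}
    - {"dr": [0,0,0],"travel": [0,0,0],"fingers": 0}

```text
time: 37.5
tool_pos: [0.4339, -0.1344, 0.1089]
eef_rot: [2.244, 2.198, 0.0]
wrist_force: [-0.6, -0.7, 0.4]
opening: 0.0004
grasp_force: 0.0
```

Call:
jog_arm:
  increments:
    - {"dr": [0,0,0],"travel": [0,0,0.08],"fingers": 0}
    - {"dr": [0,0,0],"travel": [0,0,0],"fingers": 0}

```text
time: 37.7
tool_pos: [0.4338, -0.1343, 0.1069]
eef_rot: [2.244, 2.198, 0.0]
wrist_force: [0.7, -0.8, 1.2]
opening: -0.0002
grasp_force: 0.6
```

Call:
jog_arm:
  increments:
    - {"dr": [0,0,0],"travel": [0,0,0.1],"fingers": 0}
    - {"dr": [0,0,0],"travel": [0,0,0],"fingers": 0}

```text
time: 37.9
tool_pos: [0.4336, -0.1343, 0.1043]
eef_rot: [2.244, 2.199, -0.0]
wrist_force: [0.7, -0.2, 1.3]
opening: 0.0003
grasp_force: 0.5
```

Call:
jog_arm:
  increments:
    - {"dr": [0,0,0],"travel": [0,0,0.06],"fingers": 0}
    - {"dr": [0,0,0],"travel": [0,0,0],"fingers": 0}

```text
time: 38.1
tool_pos: [0.4337, -0.1342, 0.104]
eef_rot: [2.244, 2.198, 0.0]
wrist_force: [-5.6, 2.1, 22.1]
opening: -0.0001
grasp_force: 10.9
```

```bash
python3 - <<'E'
from h import *
go([.4335,-.1365,.133],-1.2)
for n in ("wrist","side","scene"): places(vision.read_camera(n),["bar0"])
E
```

```text
t 38.1 tcp [ 0.4337 -0.1342  0.104 ] yaw -1.17 open -0.0001 F [-5.6  2.1 22.1]
units now-axes [-0.09 -0.01 -1.16] turn 0.01 units in turned axes [-0.09 -0.01 -1.16]
bar0 0.93 [ 0.5141 -0.1355  0.1085]
bar0 0.63 [ 0.4325 -0.135   0.1078]
bar0 0.91 [ 0.5118 -0.1375  0.1079]
bar0 0.74 [ 0.5921 -0.1432  0.1106]
bar0 0.68 [ 0.4292 -0.1378  0.107 ]
bar0 0.87 [ 0.4306 -0.1347  0.1046]
bar0 0.64 [ 0.5141 -0.1413  0.1081]
bar0 0.59 [ 0.5911 -0.137   0.1063]
```

Rod 0 is fully down (22 N at the expected height). Now bar 2.

Call:
jog_arm:
  increments:
    - {"dr": [0,0,0],"travel": [0,0,-0.8],"fingers": 0}
    - {"dr": [0,0,0],"travel": [0,0,-0.8],"fingers": 0.3}
    - {"dr": [0,0,0],"travel": [0,0.6,-0.8],"fingers": 0.5}
    - {"dr": [0,0,0],"travel": [0,1,0],"fingers": 0.5}
    - {"dr": [0,0,0],"travel": [0,1,0],"fingers": 0.5}
    - {"dr": [0,0,0],"travel": [0,1,0],"fingers": 0.5}
    - {"dr": [0,0,0],"travel": [0,1,0],"fingers": 0.5}
    - {"dr": [0,0,0],"travel": [-0.08,1,0],"fingers": 0.5}

```text
time: 39.2
tool_pos: [0.5742, -0.1389, 0.1624]
eef_rot: [-2.243, -2.198, 0.001]
wrist_force: [0.7, 0.4, 0.2]
opening: 0.0423
grasp_force: 0.0
```

Call:
jog_arm:
  increments:
    - {"dr": [0,0,0],"travel": [0,0.78,0],"fingers": 0.5}
    - {"dr": [0,0,0],"travel": [0,0,0],"fingers": 0.5}

```text
time: 39.4
tool_pos: [0.5942, -0.1394, 0.1622]
eef_rot: [-2.243, -2.199, 0.0]
wrist_force: [-0.6, 0.1, -0.0]
opening: 0.0428
grasp_force: 0.0
```

```bash
python3 - <<'E'
from h import *
go([.5925,-.139,.088],-1.2)
pic=vision.read_camera("wrist"); places(pic,["bar0"])
m=cv2.inRange(cv2.cvtColor(pic["image"],cv2.COLOR_RGB2HSV),(0,170,90),(6,255,255))
n,l,st,ce=cv2.connectedComponentsWithStats(m)
for k in range(1,n):
    if st[k,4]>60: print("red",st[k],ce[k].round(1), onz(pic,[ce[k]],.118).round(4))
E
```

```text
t 39.4 tcp [ 0.5942 -0.1394  0.1622] yaw -1.15 open 0.0428 F [-0.6  0.1 -0. ]
units now-axes [ 0.02 -0.07  2.97] turn 0.01 units in turned axes [ 0.02 -0.07  2.97]
bar0 0.86 [ 0.5905 -0.1418  0.1062]
bar0 0.69 [ 0.5166 -0.1395  0.1089]
bar0 0.57 [ 0.4357 -0.135   0.1093]
red [  23  175   38   60 1510] [ 42.  201.3] [[ 0.4376 -0.1318  0.118 ]]
red [ 130  174   28   61 1240] [143.7 201.9] [[ 0.5145 -0.1334  0.118 ]]
red [ 242  174   21   62 1155] [252. 204.] [[ 0.5926 -0.1364  0.118 ]]
```

Call:
jog_arm:
  increments:
    - {"dr": [0,0,0],"travel": [0,-0.07,1],"fingers": 0.5}
    - {"dr": [0,0,0],"travel": [0,0,1],"fingers": 0.5}
    - {"dr": [0,0,0],"travel": [0,0,0.95],"fingers": 0.5}
    - {"dr": [0,0,0],"travel": [0,0,0],"fingers": 0.2}
    - {"dr": [0,0,0],"travel": [0,0,0],"fingers": 0}
    - {"dr": [0,0,0],"travel": [0,0,0],"fingers": 0}
    - {"dr": [0,0,0],"travel": [0,0,0],"fingers": 0}
    - {"dr": [0,0,0],"travel": [0,0,0],"fingers": 0}
  newtons: 90

```text
time: 40.3
tool_pos: [0.5926, -0.1395, 0.0906]
eef_rot: [2.242, 2.196, 0.004]
wrist_force: [9.1, 0.5, -10.4]
opening: 0.0115
grasp_force: 89.2
```

Call:
jog_arm:
  increments:
    - {"dr": [0,0,0],"travel": [0,0,-0.2],"fingers": 0}
    - {"dr": [0,0,0],"travel": [0,0,-0.2],"fingers": 0}
    - {"dr": [0,0,0],"travel": [0,0,-0.2],"fingers": 0}
    - {"dr": [0,0,0],"travel": [0,0,-0.2],"fingers": 0}
    - {"dr": [0,0,0],"travel": [0,0,-0.2],"fingers": 0}
    - {"dr": [0,0,0],"travel": [0,0,-0.08],"fingers": 0}
    - {"dr": [0,0,0],"travel": [0,0,0],"fingers": 0}

```text
time: 41.0
tool_pos: [0.5925, -0.1395, 0.1159]
eef_rot: [2.242, 2.196, 0.004]
wrist_force: [16.6, -1.6, -27.0]
opening: 0.0115
grasp_force: 92.6
```

```bash
python3 - <<'E'
from h import *
go([.5925,-.139,.115],-1.2)
for n in ("side","scene"): places(vision.read_camera(n),["bar0","amber_center"])
E
```

```text
t 41.0 tcp [ 0.5925 -0.1395  0.1159] yaw -1.18 open 0.0115 F [ 16.6  -1.6 -27. ]
units now-axes [ 0.02 -0.    0.04] turn 0.0 units in turned axes [ 0.02 -0.    0.04]
bar0 0.85 [ 0.4296 -0.1363  0.1077]
bar0 0.66 [ 0.5132 -0.1358  0.1043]
bar0 0.57 [ 0.5931 -0.1402  0.1354]
amber_center 0.85 [ 0.6773 -0.1124  0.0109]
amber_center 0.76 [ 0.5721 -0.3277  0.0144]
amber_center 0.63 [ 0.5918 -0.2182  0.0976]
amber_center 0.55 [ 0.6927 -0.2097  0.0122]
bar0 0.79 [ 0.428  -0.1392  0.1088]
bar0 0.79 [ 0.5154 -0.1417  0.1098]
bar0 0.54 [ 0.5929 -0.1403  0.1307]
amber_center 0.62 [ 0.5875 -0.2164  0.092 ]
amber_center 0.57 [ 0.6871 -0.2175  0.0125]
amber_center 0.56 [ 0.5711 -0.3282  0.0103]
amber_center 0.48 [ 0.6763 -0.1151  0.0085]
```

Call:
jog_arm:
  increments:
    - {"dr": [0,0,0],"travel": [0,0,0.04],"fingers": 0}
    - {"dr": [0,0,0],"travel": [0,0,0],"fingers": 0.5}
    - {"dr": [0,0,0],"travel": [0,0,0],"fingers": 0.5}
    - {"dr": [0,0,0],"travel": [0,0,0],"fingers": 0.5}
    - {"dr": [0,0,0],"travel": [0,0,-1],"fingers": 0.5}
    - {"dr": [0,0,0],"travel": [0,0,-1],"fingers": 0.5}
    - {"dr": [0,0,0],"travel": [0,0,-0.6],"fingers": 0.5}
    - {"dr": [0,0,0],"travel": [-0.94,0,0],"fingers": 0.8}

```text
time: 42.1
tool_pos: [0.5919, -0.1618, 0.1832]
eef_rot: [2.239, 2.199, 0.003]
wrist_force: [0.3, 0.2, -0.3]
opening: 0.0558
grasp_force: 0.0
```

Call:
jog_arm:
  increments:
    - {"dr": [0,0,0],"travel": [-0.94,0,0],"fingers": 0.8}
    - {"dr": [0,0,0],"travel": [-0.94,0,0],"fingers": 0.8}
    - {"dr": [0,0,0],"travel": [0,0,0],"fingers": 0.8}
    - {"dr": [0,0,0],"travel": [0,0,0],"fingers": 0.8}

```text
time: 42.5
tool_pos: [0.5896, -0.21, 0.1802]
eef_rot: [-2.245, -2.197, -0.0]
wrist_force: [0.1, 0.3, 0.3]
opening: 0.0683
grasp_force: 0.0
```

```bash
python3 - <<'E'
from h import *
go([.5915,-.210,.070],-1.2)
for n in ("side","scene"):
    pic=vision.read_camera(n); places(pic,["amber_center"])
p=vision.read_camera("wrist"); places(p,["amber_center"])
m=cv2.inRange(cv2.cvtColor(p["image"],cv2.COLOR_RGB2HSV),(18,120,100),(30,255,255)); k,l,st,ce=cv2.connectedComponentsWithStats(m)
for i in range(1,k):
    if st[i,4]>100: print("amber",st[i],ce[i].round(1),onz(p,[ce[i]],.107).round(4))
E
```

```text
t 42.5 tcp [ 0.5896 -0.21    0.1802] yaw -1.23 open 0.0683 F [0.1 0.3 0.3]
units now-axes [-0.    0.07  4.41] turn -0.01 units in turned axes [0.   0.07 4.41]
amber_center 0.91 [ 0.6892 -0.2088  0.0092]
amber_center 0.87 [ 0.5708 -0.3278  0.0143]
amber_center 0.77 [ 0.5934 -0.2195  0.0949]
amber_center 0.61 [ 0.6778 -0.1138  0.0108]
amber_center 0.81 [ 0.5917 -0.2163  0.0916]
amber_center 0.63 [ 0.6907 -0.2157  0.0063]
amber_center 0.49 [ 0.5713 -0.3288  0.0103]
amber_center 0.48 [ 0.6777 -0.1174  0.0073]
amber_center 0.64 [ 0.6753 -0.1114  0.01  ]
amber_center 0.63 [ 0.5947 -0.2213  0.0886]
amber_center 0.6 [ 0.5761 -0.3269  0.0167]
amber_center 0.58 [ 0.6885 -0.2101  0.0135]
amber [331 148  26  40 781] [343.7 167.3] [[ 0.6609 -0.188   0.107 ]]
amber [ 232  170   49   67 2676] [256.1 202. ] [[ 0.5912 -0.2162  0.107 ]]
```

Call:
jog_arm:
  increments:
    - {"dr": [0,0,0],"travel": [0,0.07,1],"fingers": 0.8}
    - {"dr": [0,0,0],"travel": [0,0,1],"fingers": 0.8}
    - {"dr": [0,0,0],"travel": [0,0,1],"fingers": 0.8}
    - {"dr": [0,0,0],"travel": [0,0,0.9],"fingers": 0.8}
    - {"dr": [0,0,0],"travel": [0,0,0.3],"fingers": 0.8}
    - {"dr": [0,0,0],"travel": [0,0,0.2],"fingers": 0.8}
    - {"dr": [0,0,0],"travel": [0,0,0],"fingers": 0.8}

```text
time: 43.5
tool_pos: [0.5918, -0.21, 0.0706]
eef_rot: [2.244, 2.198, 0.0]
wrist_force: [-0.2, -0.1, -0.4]
opening: 0.0681
grasp_force: 0.0
```

Call:
jog_arm:
  increments:
    - {"dr": [0,0,0],"travel": [0,0,0],"fingers": 0.6}
    - {"dr": [0,0,0],"travel": [0,0,0],"fingers": 0.3}
    - {"dr": [0,0,0],"travel": [0,0,0],"fingers": 0.3}
    - {"dr": [0,0,0],"travel": [0,0,0],"fingers": 0.3}
    - {"dr": [0,0,0],"travel": [0,0,0],"fingers": 0.3}
  newtons: 50

```text
time: 44.0
tool_pos: [0.5921, -0.2102, 0.0708]
eef_rot: [2.243, 2.198, 0.001]
wrist_force: [1.1, -0.4, 3.4]
opening: 0.0389
grasp_force: 53.4
```

Amber is gripped. I carry it to bay 2.

Call:
jog_arm:
  increments:
    - {"dr": [0,0,0],"travel": [0,0,-0.5],"fingers": 0.3}
    - {"dr": [0,0,0],"travel": [0,0,-0.5],"fingers": 0.3}
    - {"dr": [0,0,0],"travel": [0,0,-0.8],"fingers": 0.3}
    - {"dr": [0,0,0],"travel": [0,0,-0.8],"fingers": 0.3}
    - {"dr": [0,0,0],"travel": [0,0,-0.8],"fingers": 0.3}
    - {"dr": [0,0,0],"travel": [0,0,-0.8],"fingers": 0.3}
    - {"dr": [0,0,0.16],"travel": [0.3,0,0],"fingers": 0.3}
    - {"dr": [0,0,0.16],"travel": [0.6,0,0],"fingers": 0.3}

```text
time: 44.8
tool_pos: [0.5922, -0.1875, 0.1755]
eef_rot: [2.277, 2.164, 0.0]
wrist_force: [0.7, 0.9, -1.8]
opening: 0.039
grasp_force: 53.0
```

Call:
jog_arm:
  increments:
    - {"dr": [0,0,0],"travel": [0.8,-0.06,0],"fingers": 0.3}
    - {"dr": [0,0,0],"travel": [0.8,-0.06,0],"fingers": 0.3}
    - {"dr": [0,0,0],"travel": [0.8,-0.06,0],"fingers": 0.3}
    - {"dr": [0,0,0],"travel": [0.8,-0.06,0],"fingers": 0.3}
    - {"dr": [0,0,0],"travel": [0.8,-0.06,0],"fingers": 0.3}
    - {"dr": [0,0,0],"travel": [0.8,-0.06,0],"fingers": 0.3}
    - {"dr": [0,0,0],"travel": [0.8,-0.06,0],"fingers": 0.3}
    - {"dr": [0,0,0],"travel": [0.8,-0.06,0],"fingers": 0.3}

```text
time: 45.6
tool_pos: [0.5874, -0.0258, 0.1745]
eef_rot: [-2.275, -2.166, 0.001]
wrist_force: [0.4, 0.3, -1.3]
opening: 0.0386
grasp_force: 53.0
```

Call:
jog_arm:
  increments:
    - {"dr": [0,0,0],"travel": [0.8,-0.06,0],"fingers": 0.3}
    - {"dr": [0,0,0],"travel": [0.8,-0.06,0],"fingers": 0.3}
    - {"dr": [0,0,0],"travel": [0.8,-0.06,0],"fingers": 0.3}
    - {"dr": [0,0,0],"travel": [0.8,-0.06,0],"fingers": 0.3}
    - {"dr": [0,0,0],"travel": [0.8,-0.06,0],"fingers": 0.3}
    - {"dr": [0,0,0],"travel": [0.8,-0.06,0],"fingers": 0.3}
    - {"dr": [0,0,0],"travel": [0.8,-0.06,0],"fingers": 0.3}
    - {"dr": [0,0,0],"travel": [0.8,-0.06,0],"fingers": 0.3}

```text
time: 46.4
tool_pos: [0.583, 0.1345, 0.1745]
eef_rot: [-2.275, -2.166, 0.001]
wrist_force: [1.4, -0.4, -1.0]
opening: 0.0388
grasp_force: 53.0
```

```bash
python3 - <<'E'
from h import *
go([.5849,.2516,.035],-2.8)
places(vision.read_camera("wrist"),["amber_center","rose_center","rack"])
E
```

```text
t 46.4 tcp [0.583  0.1345 0.1745] yaw -2.81 open 0.0388 F [ 1.4 -0.4 -1. ]
units now-axes [ 4.68 -0.15  5.58] turn -0.0 units in turned axes [ 4.68 -0.15  5.58]
amber_center 0.9 [0.5847 0.1233 0.1916]
amber_center 0.17 [0.7951 0.0917 0.0014]
rose_center 0.85 [0.4279 0.2247 0.044 ]
rack 0.79 [5.025e-01 2.231e-01 4.000e-04]
```

Call:
jog_arm:
  increments:
    - {"dr": [0,0,0],"travel": [0.9,-0.03,0],"fingers": 0.3}
    - {"dr": [0,0,0],"travel": [1,-0.03,0],"fingers": 0.3}
    - {"dr": [0,0,0],"travel": [1,-0.03,0],"fingers": 0.3}
    - {"dr": [0,0,0],"travel": [1,-0.03,0],"fingers": 0.3}
    - {"dr": [0,0,0],"travel": [0.8,-0.03,0],"fingers": 0.3}
    - {"dr": [0,0,0],"travel": [0,0,0.7],"fingers": 0.3}
    - {"dr": [0,0,0],"travel": [0,0,0.8],"fingers": 0.3}
    - {"dr": [0,0,0],"travel": [0,0,0.8],"fingers": 0.3}

```text
time: 47.4
tool_pos: [0.5857, 0.25, 0.1168]
eef_rot: [2.275, 2.166, -0.0]
wrist_force: [-0.6, -0.3, -1.2]
opening: 0.0392
grasp_force: 53.0
```

Call:
jog_arm:
  increments:
    - {"dr": [0,0,0],"travel": [0,0,0.8],"fingers": 0.3}
    - {"dr": [0,0,0],"travel": [0,0,0.8],"fingers": 0.3}
    - {"dr": [0,0,0],"travel": [0,0,0.8],"fingers": 0.3}
    - {"dr": [0,0,0],"travel": [0,0,0.8],"fingers": 0.3}
    - {"dr": [0,0,0],"travel": [0,0,0],"fingers": 0.3}
    - {"dr": [0,0,0],"travel": [0,0,0],"fingers": 0.3}

```text
time: 48.0
tool_pos: [0.5859, 0.2502, 0.038]
eef_rot: [-2.275, -2.166, 0.001]
wrist_force: [0.3, 0.1, -0.2]
opening: 0.039
grasp_force: 53.0
```

```bash
python3 - <<'E'
from h import *
go([.5849,.2526,.024],-2.8)
p=vision.read_camera("wrist"); places(p,["amber_center","bay0"])
for n in ("side","scene"): places(vision.read_camera(n),["amber_center"])
# columns of strip and block near the far end
g=cv2.cvtColor(p["image"],cv2.COLOR_RGB2HSV)
for r in (196,200,204,208,212,216,222): print(r,[(c,*g[r,c].tolist()) for c in range(205,310,4)] if r in(200,) else "", "edges",[c for c in range(200,312) if np.abs(p["image"][r,c+1].astype(int)-p["image"][r,c-1]).sum()>120])
E
```

```text
t 48.0 tcp [0.5859 0.2502 0.038 ] yaw -2.82 open 0.039 F [ 0.3  0.1 -0.2]
units now-axes [ 0.09 -0.04  0.56] turn -0.0 units in turned axes [ 0.09 -0.04  0.56]
bay0 0.79 [0.5076 0.224  0.0439]
amber_center 0.77 [0.5839 0.2444 0.0626]
amber_center 0.68 [ 0.6781 -0.1124  0.0115]
amber_center 0.67 [ 0.6871 -0.2103  0.0118]
amber_center 0.62 [ 0.5741 -0.3261  0.0134]
amber_center 0.84 [0.5839 0.2461 0.0556]
amber_center 0.55 [ 0.5092 -0.2182  0.0828]
amber_center 0.45 [ 0.6785 -0.1139  0.006 ]
amber_center 0.44 [ 0.6881 -0.2155  0.0079]
196  edges [215, 216, 291, 292]
200 [(205, 28, 15, 247), (209, 28, 15, 247), (213, 28, 15, 247), (217, 116, 11, 157), (221, 116, 12, 154), (225, 113, 13, 155), (229, 120, 13, 156), (233, 120, 12, 153), (237, 111, 12, 154), (241, 116, 13, 157), (245, 113, 15, 157), (249, 117, 15, 157), (253, 110, 15, 155), (257, 120, 14, 150), (261, 113, 16, 148), (265, 117, 16, 159), (269, 113, 13, 154), (273, 117, 15, 154), (277, 113, 13, 156), (281, 113, 14, 151), (285, 117, 15, 151), (289, 113, 14, 160), (293, 32, 13, 247), (297, 32, 14, 247), (301, 32, 14, 247), (305, 32, 13, 247), (309, 32, 13, 247)] edges [215, 216, 291, 292]
204  edges [215, 216, 217, 290, 291]
208  edges [216, 217, 290, 291]
212  edges [216, 217, 291, 292, 293]
216  edges [215, 216, 292, 293, 294]
222  edges [213, 214, 294, 295]
```

Call:
jog_arm:
  increments:
    - {"dr": [0,0,0],"travel": [0.06,-0.02,0.3],"fingers": 0.3}
    - {"dr": [0,0,0],"travel": [0,0,0.2],"fingers": 0.3}
    - {"dr": [0,0,0],"travel": [0,0,0],"fingers": 0.3}

```text
time: 48.65
tool_pos: [0.5846, 0.2522, 0.024]
eef_rot: [-2.274, -2.167, 0.003]
wrist_force: [-0.3, 0.0, -0.8]
opening: 0.0393
grasp_force: 53.0
```

Call:
jog_arm:
  increments:
    - {"dr": [0,0,0],"travel": [0,0,0.06],"fingers": 0.3}
    - {"dr": [0,0,0],"travel": [0,0,0],"fingers": 0.3}

```text
time: 48.85
tool_pos: [0.5853, 0.2523, 0.0236]
eef_rot: [-2.275, -2.167, 0.0]
wrist_force: [-0.5, -0.4, -1.1]
opening: 0.039
grasp_force: 53.0
```

Call:
jog_arm:
  increments:
    - {"dr": [0,0,0],"travel": [0,0,0.04],"fingers": 0.3}
    - {"dr": [0,0,0],"travel": [0,0,0],"fingers": 0.3}

```text
time: 49.05
tool_pos: [0.5855, 0.2524, 0.023]
eef_rot: [2.275, 2.167, 0.001]
wrist_force: [-0.4, -0.3, 1.3]
opening: 0.0393
grasp_force: 53.1
```

```bash
python3 - <<'E'
from h import *
go([.5849,.2526,.024],-2.8)
p=vision.read_camera("wrist")
for r in range(196,236,3): print(r,[c for c in range(200,312) if np.abs(p["image"][r,c+1].astype(int)-p["image"][r,c-1]).sum()>120])
E
```

```text
t 49.0 tcp [0.5855 0.2524 0.023 ] yaw -2.78 open 0.0393 F [-0.4 -0.3  1.3]
units now-axes [ 0.01 -0.02 -0.04] turn 0.0 units in turned axes [ 0.01 -0.02 -0.04]
196 []
199 []
202 []
205 [213, 214, 295, 296]
208 [213, 214, 295, 296]
211 [213, 214, 217, 291, 292, 295, 296]
214 [213, 214, 216, 292, 293, 294, 295, 296]
217 [213, 214, 215, 293, 294, 295]
220 [213, 214, 215, 293, 294, 295]
223 [213, 214, 294, 295, 296]
226 [212, 213, 214, 295, 296, 297]
229 [211, 212, 296, 297, 298]
232 [210, 211, 297, 298]
235 [203, 204, 210, 211, 298, 305]
```

Amber touches the floor, centred on its strip within about 0.2 mm. I slide it home.

Call:
jog_arm:
  increments:
    - {"dr": [0,0,0],"travel": [-0.1,0,0],"fingers": 0.3}
    - {"dr": [0,0,0],"travel": [-0.14,0,0],"fingers": 0.3}
    - {"dr": [0,0,0],"travel": [-0.14,0,0],"fingers": 0.3}
    - {"dr": [0,0,0],"travel": [-0.14,0,0],"fingers": 0.3}
    - {"dr": [0,0,0],"travel": [-0.14,0,0],"fingers": 0.3}
    - {"dr": [0,0,0],"travel": [-0.14,0,0],"fingers": 0.3}
    - {"dr": [0,0,0],"travel": [-0.08,0,0],"fingers": 0.3}
    - {"dr": [0,0,0],"travel": [0,0,0],"fingers": 0.3}

```text
time: 49.9
tool_pos: [0.5845, 0.2299, 0.023]
eef_rot: [2.275, 2.166, 0.0]
wrist_force: [-0.2, -0.0, 6.3]
opening: 0.0392
grasp_force: 53.9
```

Call:
jog_arm:
  increments:
    - {"dr": [0,0,0],"travel": [-0.08,0,0],"fingers": 0.3}
    - {"dr": [0,0,0],"travel": [0,0,0],"fingers": 0.3}

```text
time: 50.1
tool_pos: [0.5844, 0.2282, 0.023]
eef_rot: [2.274, 2.167, 0.001]
wrist_force: [-0.4, 1.1, 5.5]
opening: 0.0391
grasp_force: 53.9
```

Call:
jog_arm:
  increments:
    - {"dr": [0,0,0],"travel": [-0.08,0,0],"fingers": 0.3}
    - {"dr": [0,0,0],"travel": [0,0,0],"fingers": 0.3}

```text
time: 50.3
tool_pos: [0.5843, 0.2262, 0.023]
eef_rot: [2.274, 2.167, 0.001]
wrist_force: [-0.4, 0.8, 5.8]
opening: 0.0393
grasp_force: 53.8
```

Call:
jog_arm:
  increments:
    - {"dr": [0,0,0],"travel": [-0.08,0,0],"fingers": 0.3}
    - {"dr": [0,0,0],"travel": [0,0,0],"fingers": 0.3}

```text
time: 50.5
tool_pos: [0.5843, 0.2246, 0.023]
eef_rot: [2.275, 2.167, 0.002]
wrist_force: [0.3, 4.6, 5.8]
opening: 0.0389
grasp_force: 53.8
```

Call:
jog_arm:
  increments:
    - {"dr": [0,0,0],"travel": [-0.06,0,0],"fingers": 0.3}
    - {"dr": [0,0,0],"travel": [0,0,0],"fingers": 0.3}

```text
time: 50.7
tool_pos: [0.5843, 0.2245, 0.023]
eef_rot: [-2.275, -2.166, -0.005]
wrist_force: [1.5, 13.5, 3.0]
opening: 0.0389
grasp_force: 53.4
```

```bash
python3 - <<'E'
from h import *
go([.5836,.2244,.023],-2.8)
for n in ("wrist","side","scene"): places(vision.read_camera(n),["amber_center","rose_center"])
E
```

```text
t 50.7 tcp [0.5843 0.2245 0.023 ] yaw -2.8 open 0.0389 F [ 1.5 13.5  3. ]
units now-axes [-0.01 -0.03  0.  ] turn -0.0 units in turned axes [-0.01 -0.03  0.  ]
amber_center 0.62 [0.5877 0.2138 0.0409]
amber_center 0.91 [ 0.6892 -0.212   0.0096]
amber_center 0.83 [ 0.5714 -0.3271  0.014 ]
amber_center 0.72 [ 0.6776 -0.1144  0.0134]
amber_center 0.65 [0.5057 0.2193 0.0432]
rose_center 0.69 [0.5036 0.2206 0.0411]
rose_center 0.44 [0.4231 0.2229 0.0418]
amber_center 0.72 [0.5807 0.2199 0.0457]
amber_center 0.7 [ 0.6772 -0.1164  0.0055]
amber_center 0.5 [ 0.5756 -0.3262  0.0095]
amber_center 0.45 [ 4.553e-01 -5.000e-04 -2.000e-04]
rose_center 0.77 [0.4232 0.2262 0.044 ]
rose_center 0.75 [ 0.5127 -0.1393  0.1099]
rose_center 0.33 [ 0.5098 -0.2176  0.0024]
```

Amber is home too. I release it and push rod 2 down.

Call:
jog_arm:
  increments:
    - {"dr": [0,0,0],"travel": [0.06,0,0],"fingers": 0.3}
    - {"dr": [0,0,0],"travel": [0,0,0],"fingers": 0.6}
    - {"dr": [0,0,0],"travel": [0,0,0],"fingers": 0.6}
    - {"dr": [0,0,0],"travel": [0,0,0],"fingers": 0.6}
    - {"dr": [0,0,0],"travel": [0,0,-0.6],"fingers": 0.6}
    - {"dr": [0,0,0],"travel": [0,0,-0.8],"fingers": 0.6}
    - {"dr": [0,0,0],"travel": [0,0,-1],"fingers": 0.6}
    - {"dr": [0,0,0],"travel": [0,0,-1],"fingers": 0.6}

```text
time: 51.95
tool_pos: [0.5839, 0.2242, 0.1096]
eef_rot: [2.275, 2.167, 0.0]
wrist_force: [0.1, 0.5, 0.5]
opening: 0.0512
grasp_force: 0.0
```

Call:
jog_arm:
  increments:
    - {"dr": [0,0,-0.33],"travel": [-1,0,-1],"fingers": 0.3}
    - {"dr": [0,0,0],"travel": [-1,0,-1],"fingers": 0}
    - {"dr": [0,0,0],"travel": [-1,0,-1],"fingers": 0}
    - {"dr": [0,0,0],"travel": [-1,0,0],"fingers": 0}
    - {"dr": [0,0,0],"travel": [-1,0,0],"fingers": 0}
    - {"dr": [0,0,0],"travel": [-1,0.1,0],"fingers": 0}
    - {"dr": [0,0,0],"travel": [-1,0.1,0],"fingers": 0}
    - {"dr": [0,0,0],"travel": [-1,0.1,0],"fingers": 0}

```text
time: 52.75
tool_pos: [0.5867, 0.0232, 0.1839]
eef_rot: [2.243, 2.199, 0.001]
wrist_force: [0.4, -0.7, -0.4]
opening: -0.0003
grasp_force: 0.0
```

Call:
jog_arm:
  increments:
    - {"dr": [0,0,0],"travel": [-1,0.1,0],"fingers": 0}
    - {"dr": [0,0,0],"travel": [-1,0.1,0],"fingers": 0}
    - {"dr": [0,0,0],"travel": [-1,0.1,0],"fingers": 0}
    - {"dr": [0,0,0],"travel": [-1,0.1,0],"fingers": 0}
    - {"dr": [0,0,0],"travel": [-1,0,0],"fingers": 0}
    - {"dr": [0,0,0],"travel": [-1,0,0],"fingers": 0}
    - {"dr": [0,0,0],"travel": [0,0,0],"fingers": 0}

```text
time: 53.45
tool_pos: [0.5937, -0.1285, 0.1837]
eef_rot: [2.245, 2.196, -0.0]
wrist_force: [0.1, -0.0, 0.8]
opening: -0.0
grasp_force: 0.0
```

```bash
python3 - <<'E'
from h import *
go([.593,-.1378,.133],-1.2)
places(vision.read_camera("wrist"),["bar0"])
for n in ("side","scene"): places(vision.read_camera(n),["amber_center","rose_center"])
E
```

```text
t 53.5 tcp [ 0.5937 -0.1285  0.1837] yaw -1.27 open -0.0 F [ 0.1 -0.   0.8]
units now-axes [-0.37 -0.02  2.03] turn -0.01 units in turned axes [-0.37 -0.02  2.03]
bar0 0.79 [ 0.4331 -0.135   0.1116]
bar0 0.68 [ 0.5164 -0.1375  0.1086]
bar0 0.61 [ 0.5928 -0.1422  0.1332]
amber_center 0.97 [ 0.5765 -0.3296  0.0131]
amber_center 0.67 [ 0.6862 -0.2114  0.0111]
amber_center 0.6 [ 0.6786 -0.1134  0.0119]
amber_center 0.56 [0.5877 0.2165 0.0471]
rose_center 0.74 [ 0.5924 -0.2199  0.077 ]
rose_center 0.39 [0.4253 0.2225 0.0441]
amber_center 0.71 [ 0.6789 -0.1159  0.0077]
amber_center 0.63 [ 0.5737 -0.3281  0.0108]
amber_center 0.52 [ 0.5098 -0.2212  0.0779]
amber_center 0.51 [ 0.6902 -0.215   0.0075]
rose_center 0.61 [0.4215 0.2272 0.0445]
```

Call:
jog_arm:
  increments:
    - {"dr": [0,0,0],"travel": [-0.37,-0.02,0],"fingers": 0}
    - {"dr": [0,0,0],"travel": [0,0,0.9],"fingers": 0}
    - {"dr": [0,0,0],"travel": [0,0,0.8],"fingers": 0}
    - {"dr": [0,0,0],"travel": [0,0,0.4],"fingers": 0}
    - {"dr": [0,0,0],"travel": [0,0,0.25],"fingers": 0}
    - {"dr": [0,0,0],"travel": [0,0,0.25],"fingers": 0}
    - {"dr": [0,0,0],"travel": [0,0,0.25],"fingers": 0}
    - {"dr": [0,0,0],"travel": [0,0,0],"fingers": 0}

```text
time: 54.65
tool_pos: [0.5934, -0.1353, 0.1116]
eef_rot: [2.243, 2.199, 0.0]
wrist_force: [0.8, -0.1, 0.2]
opening: 0.0002
grasp_force: 0.0
```

Call:
jog_arm:
  increments:
    - {"dr": [0,0,0],"travel": [0,0,0.16],"fingers": 0}
    - {"dr": [0,0,0],"travel": [0,0,0.12],"fingers": 0}
    - {"dr": [0,0,0],"travel": [0,0,0],"fingers": 0}

```text
time: 54.95
tool_pos: [0.5936, -0.1353, 0.1045]
eef_rot: [2.243, 2.199, 0.001]
wrist_force: [0.4, -0.9, 1.7]
opening: 0.0001
grasp_force: 0.8
```

Call:
jog_arm:
  increments:
    - {"dr": [0,0,0],"travel": [0,0,0.06],"fingers": 0}
    - {"dr": [0,0,0],"travel": [0,0,0],"fingers": 0}

```text
time: 55.15
tool_pos: [0.5937, -0.1352, 0.1042]
eef_rot: [2.242, 2.199, 0.001]
wrist_force: [-3.1, 0.6, 11.3]
opening: 0.0002
grasp_force: 6.0
```

Rod 2 is down. Back to the keeper.

Call:
jog_arm:
  increments:
    - {"dr": [0,0,0],"travel": [0,0,-0.8],"fingers": 0}
    - {"dr": [0,0,0],"travel": [0,0,-0.9],"fingers": 0.3}
    - {"dr": [0,0,0.32],"travel": [0,0,-0.9],"fingers": 0.5}
    - {"dr": [0,0,0],"travel": [0.9,-0.2,-0.9],"fingers": 0.5}
    - {"dr": [0,0,0],"travel": [1,-0.25,0],"fingers": 0.5}
    - {"dr": [0,0,0],"travel": [1,-0.25,0],"fingers": 0.5}
    - {"dr": [0,0,0],"travel": [1,-0.25,0],"fingers": 0.5}
    - {"dr": [0,0,0],"travel": [1,-0.25,0],"fingers": 0.5}

```text
time: 55.95
tool_pos: [0.5685, -0.0103, 0.1902]
eef_rot: [-2.273, -2.168, 0.001]
wrist_force: [-0.4, 0.5, 0.2]
opening: 0.0426
grasp_force: 0.0
```

Call:
jog_arm:
  increments:
    - {"dr": [0,0,0],"travel": [1,-0.25,0],"fingers": 0.5}
    - {"dr": [0,0,0],"travel": [1,-0.25,0],"fingers": 0.5}
    - {"dr": [0,0,0],"travel": [1,-0.25,0],"fingers": 0.5}
    - {"dr": [0,0,0],"travel": [1,-0.25,0],"fingers": 0.5}
    - {"dr": [0,0,0],"travel": [1,-0.25,0],"fingers": 0.5}
    - {"dr": [0,0,0],"travel": [1,-0.25,0],"fingers": 0.5}
    - {"dr": [0,0,0],"travel": [1,-0.25,0],"fingers": 0.5}
    - {"dr": [0,0,0],"travel": [1,-0.25,0],"fingers": 0.5}

```text
time: 56.75
tool_pos: [0.5281, 0.1919, 0.1902]
eef_rot: [-2.273, -2.168, 0.001]
wrist_force: [-0.0, 0.6, 0.4]
opening: 0.043
grasp_force: 0.0
```

Call:
jog_arm:
  increments:
    - {"dr": [0,0,0],"travel": [1,-0.25,0],"fingers": 0.5}
    - {"dr": [0,0,0],"travel": [1,-0.25,0],"fingers": 0.5}
    - {"dr": [0,0,0],"travel": [1,-0.25,0],"fingers": 0.5}
    - {"dr": [0,0,0],"travel": [1,-0.25,0],"fingers": 0.5}
    - {"dr": [0,0,0],"travel": [0,0,0],"fingers": 0.5}
    - {"dr": [0,0,0],"travel": [0,0,0],"fingers": 0.5}

```text
time: 57.35
tool_pos: [0.5081, 0.292, 0.1901]
eef_rot: [-2.272, -2.169, 0.001]
wrist_force: [0.1, -0.8, -0.4]
opening: 0.0426
grasp_force: 0.0
```

```bash
python3 - <<'E'
from h import *
go([.507,.299,.044],-2.8)
p=vision.read_camera("wrist"); places(p,["keeper_grip","rose_center","amber_center"])
for n in ("side","scene"): places(vision.read_camera(n),["keeper_grip","bar0"])
E
```

```text
t 57.4 tcp [0.5081 0.292  0.1901] yaw -2.67 open 0.0426 F [ 0.1 -0.8 -0.4]
units now-axes [ 0.28 -0.05  5.84] turn 0.03 units in turned axes [ 0.28 -0.06  5.84]
keeper_grip 0.72 [0.5054 0.2978 0.0721]
rose_center 0.68 [0.4269 0.2259 0.042 ]
amber_center 0.75 [0.5733 0.2452 0.0397]
keeper_grip 0.79 [0.5048 0.2953 0.0703]
bar0 0.88 [ 0.5117 -0.1381  0.109 ]
bar0 0.78 [ 0.5943 -0.1411  0.1078]
bar0 0.57 [ 0.4296 -0.1367  0.111 ]
bar0 0.35 [ 7.86e-01 -9.37e-02  5.00e-04]
keeper_grip 0.61 [0.4276 0.2233 0.0402]
keeper_grip 0.59 [0.5124 0.2958 0.068 ]
bar0 0.74 [ 0.514  -0.14    0.1081]
bar0 0.64 [ 0.4271 -0.1371  0.1084]
bar0 0.55 [ 0.593  -0.1407  0.1067]
```

Amber seems to have been knocked aside, to about (0.573,0.245). I'll measure its pose from the images.

```bash
cat > amb.py <<'E'
from h import *
def block(pic,lo,hi,zt,near,minA=80):
    m=cv2.inRange(cv2.cvtColor(pic["image"],cv2.COLOR_RGB2HSV),lo,hi); k,l,st,ce=cv2.connectedComponentsWithStats(m)
    for i in range(1,k):
        if st[i,4]<minA: continue
        w=onz(pic,[ce[i]],zt)[0]
        if np.linalg.norm(w[:2]-near)>.07: continue
        c=max(cv2.findContours((l==i).astype(np.uint8),cv2.RETR_EXTERNAL,cv2.CHAIN_APPROX_NONE)[0],key=len)[:,0].astype(float)
        g=onz(pic,c,zt)[:,:2]*1000
        (cx,cy),(a,b),ang=cv2.minAreaRect(cv2.convexHull(g.astype(np.float32)))
        bx=cv2.boxPoints(((cx,cy),(a,b),ang)); print(st[i],"centroid",w.round(4),"rect",round(cx,1),round(cy,1),"size",round(a,1),round(b,1),"ang",round(ang,1))
if __name__=="__main__":
    go([.507,.299,.044],-2.8)
    for n in ("wrist","side","scene"):
        p=vision.read_camera(n); print(n)
        block(p,(18,110,90),(30,255,255),.058,np.array([.575,.24]),25)
        block(p,(165,60,90),(180,255,255),.058,np.array([.4235,.225]),25)
        places(p,["amber_center"])
E
python3 amb.py
```

```text
t 57.9 tcp [0.5085 0.2917 0.1905] yaw -2.74 open 0.0423 F [-0.1 -0.   0.9]
units now-axes [ 0.29 -0.07  5.86] turn 0.01 units in turned axes [ 0.29 -0.07  5.86]
wrist
[ 286  180   50   57 1617] centroid [0.5652 0.2514 0.058 ] rect 565.5 249.2 size 39.3 59.3 ang 15.5
[ 158  210   39   41 1117] centroid [0.423  0.2353 0.058 ] rect 423.2 231.5 size 48.1 39.8 ang 85.3
amber_center 0.94 [0.5685 0.2454 0.039 ]
side
[207 132  22  10  90] centroid [0.5646 0.2441 0.058 ] rect 564.0 243.3 size 39.0 53.5 ang 15.0
amber_center 0.88 [ 0.6866 -0.215   0.0127]
amber_center 0.8 [ 0.5735 -0.3273  0.013 ]
amber_center 0.69 [0.5646 0.2493 0.0438]
amber_center 0.55 [ 0.6764 -0.1133  0.012 ]
scene
[318 243  29  22 334] centroid [0.5672 0.2527 0.058 ] rect 566.6 251.6 size 41.9 60.0 ang 17.4
[354 213  28  24 383] centroid [0.4323 0.2391 0.058 ] rect 430.4 238.6 size 60.6 62.6 ang 86.2
amber_center 0.96 [0.5633 0.2502 0.0425]
amber_center 0.71 [ 0.6877 -0.214   0.007 ]
amber_center 0.65 [ 0.6755 -0.1143  0.0063]
amber_center 0.48 [ 0.573  -0.3303  0.0126]
```

Amber lies flat at (0.5655,0.2492), turned +15.5°, off its strip but still on the rack. I turn the tool to match and regrasp it.

Call:
jog_arm:
  increments:
    - {"dr": [0,0,-0.9],"travel": [0,0,0],"fingers": 0.6}
    - {"dr": [0,0,-0.9],"travel": [0,0,0],"fingers": 0.8}
    - {"dr": [0,0,-0.9],"travel": [0,0,0],"fingers": 0.8}
    - {"dr": [0,0,-0.95],"travel": [0,0,0],"fingers": 0.8}
    - {"dr": [0,0,0],"travel": [-0.7,0.6,0],"fingers": 0.8}
    - {"dr": [0,0,0],"travel": [-0.7,0.6,0],"fingers": 0.8}
    - {"dr": [0,0,0],"travel": [-0.7,0.5,0],"fingers": 0.8}
    - {"dr": [0,0,0],"travel": [0,0,0],"fingers": 0.8}

```text
time: 58.95
tool_pos: [0.5649, 0.2513, 0.1903]
eef_rot: [1.903, 2.499, 0.0]
wrist_force: [0.5, 0.8, -0.7]
opening: 0.0686
grasp_force: 0.0
```

```bash
python3 - <<'E'
from amb import *
go([.5644,.2531,.030],15.5)
p=vision.read_camera("wrist"); block(p,(18,110,90),(30,255,255),.058,np.array([.575,.24]),25); places(p,["amber_center","keeper_grip"])
E
```

```text
t 59.0 tcp [0.5649 0.2513 0.1903] yaw 15.42 open 0.0686 F [ 0.5  0.8 -0.7]
units now-axes [ 0.08 -0.    6.41] turn -0.02 units in turned axes [0.07 0.   6.41]
[ 234  147   40   57 1942] centroid [0.5647 0.2503 0.058 ] rect 565.2 248.8 size 39.0 58.5 ang 15.8
amber_center 0.69 [0.5713 0.2468 0.0379]
keeper_grip 0.68 [0.5037 0.2994 0.0738]
keeper_grip 0.6 [0.507  0.2225 0.0438]
```

Call:
jog_arm:
  increments:
    - {"dr": [0,0,0],"travel": [0.07,0,1],"fingers": 0.8}
    - {"dr": [0,0,0],"travel": [0,0,1],"fingers": 0.8}
    - {"dr": [0,0,0],"travel": [0,0,1],"fingers": 0.8}
    - {"dr": [0,0,0],"travel": [0,0,1],"fingers": 0.8}
    - {"dr": [0,0,0],"travel": [0,0,1],"fingers": 0.8}
    - {"dr": [0,0,0],"travel": [0,0,0.8],"fingers": 0.8}
    - {"dr": [0,0,0],"travel": [0,0,0.6],"fingers": 0.8}
    - {"dr": [0,0,0],"travel": [0,0,0],"fingers": 0.8}

```text
time: 59.9
tool_pos: [0.5615, 0.2545, 0.0288]
eef_rot: [-1.899, -2.5, 0.004]
wrist_force: [-0.3, -1.0, 0.2]
opening: 0.0684
grasp_force: 0.0
```

Call:
jog_arm:
  increments:
    - {"dr": [0,0,0],"travel": [0,0,0],"fingers": 0.6}
    - {"dr": [0,0,0],"travel": [0,0,0],"fingers": 0.3}
    - {"dr": [0,0,0],"travel": [0,0,0],"fingers": 0.3}
    - {"dr": [0,0,0],"travel": [0,0,0],"fingers": 0.3}
    - {"dr": [0,0,0],"travel": [0,0,0],"fingers": 0.3}
  newtons: 50

```text
time: 60.4
tool_pos: [0.5637, 0.2548, 0.032]
eef_rot: [1.9, 2.5, 0.003]
wrist_force: [-0.8, 0.5, 7.1]
opening: 0.0387
grasp_force: 51.4
```

Call:
jog_arm:
  increments:
    - {"dr": [0,0,0],"travel": [0,0,-0.2],"fingers": 0.3}
    - {"dr": [0,0,0],"travel": [0,0,-0.2],"fingers": 0.3}
    - {"dr": [0,0,0.9],"travel": [0,0,0],"fingers": 0.3}
    - {"dr": [0,0,0.9],"travel": [0,0,0],"fingers": 0.3}
    - {"dr": [0,0,0.9],"travel": [0,0,0],"fingers": 0.3}
    - {"dr": [0,0,0.94],"travel": [0,0,0],"fingers": 0.3}
    - {"dr": [0,0,0],"travel": [0,0,0],"fingers": 0.3}

```text
time: 61.1
tool_pos: [0.563, 0.2543, 0.0409]
eef_rot: [2.274, 2.167, 0.0]
wrist_force: [0.6, -0.2, -0.6]
opening: 0.0386
grasp_force: 50.5
```

```bash
python3 - <<'E'
from amb import *
go([.5851,.2480,.040],-2.8)
p=vision.read_camera("wrist"); block(p,(18,110,90),(30,255,255),.068,np.array([.575,.24]),25); places(p,["amber_center"])
E
```

```text
t 61.1 tcp [0.563  0.2543 0.0409] yaw -2.75 open 0.0386 F [ 0.6 -0.2 -0.6]
units now-axes [-0.21  0.9   0.03] turn 0.01 units in turned axes [-0.21  0.9   0.03]
[ 213  220   82   98 6095] centroid [0.5629 0.2526 0.068 ] rect 562.8 249.4 size 57.6 39.1 ang 87.4
amber_center 0.63 [0.563  0.244  0.0472]
amber_center 0.18 [0.4264 0.2277 0.0449]
```

Call:
jog_arm:
  increments:
    - {"dr": [0,0,0],"travel": [-0.1,0.3,0],"fingers": 0.3}
    - {"dr": [0,0,0],"travel": [-0.1,0.3,0],"fingers": 0.3}
    - {"dr": [0,0,0],"travel": [0,0.3,0],"fingers": 0.3}
    - {"dr": [0,0,0],"travel": [0,0,0.2],"fingers": 0.3}
    - {"dr": [0,0,0],"travel": [0,0,0.08],"fingers": 0.3}
    - {"dr": [0,0,0],"travel": [0,0,0],"fingers": 0.3}
    - {"dr": [0,0,0],"travel": [0,0,0],"fingers": 0.3}

```text
time: 61.9
tool_pos: [0.5849, 0.2484, 0.0333]
eef_rot: [-2.272, -2.169, 0.001]
wrist_force: [0.3, 0.3, -0.9]
opening: 0.0387
grasp_force: 50.5
```

```bash
python3 - <<'E'
from amb import *
go([.5851,.2480,.032],-2.8)
p=vision.read_camera("wrist"); block(p,(18,110,90),(30,255,255),.061,np.array([.575,.24]),25); places(p,["amber_center"])
for r in range(190,236,3): print(r,[c for c in range(200,312) if np.abs(p["image"][r,c+1].astype(int)-p["image"][r,c-1]).sum()>120])
E
```

```text
t 61.9 tcp [0.5849 0.2484 0.0333] yaw -2.66 open 0.0387 F [ 0.3  0.3 -0.9]
units now-axes [-0.02  0.01  0.05] turn 0.03 units in turned axes [-0.02  0.01  0.05]
[ 213  221   83   98 6118] centroid [0.5849 0.2469 0.061 ] rect 584.7 243.2 size 57.5 39.0 ang 87.5
amber_center 0.93 [0.586  0.2378 0.0426]
190 [215, 216, 217, 294, 295]
193 [215, 216, 217, 294, 295]
196 [216, 217, 294, 295]
199 [216, 217, 293, 294]
202 [216, 217, 218, 219, 290, 293, 294]
205 [216, 217, 218, 290, 291, 292, 293, 294]
208 [216, 217, 291, 292, 293, 294]
211 [215, 216, 217, 292, 293, 294]
214 [214, 215, 216, 293, 294]
217 [213, 214, 294, 295]
220 [212, 213, 295, 296, 297]
223 [212, 213, 295, 296, 297]
226 [212, 213, 295, 296]
229 [212, 213, 214, 295, 296]
232 [213, 214, 295, 296]
235 [203, 204, 213, 214, 294, 295, 296, 304, 305]
```

Call:
jog_arm:
  increments:
    - {"dr": [0,0,0.02],"travel": [0,0.01,0.05],"fingers": 0.3}
    - {"dr": [0,0,0],"travel": [0,0,0],"fingers": 0.3}

```text
time: 62.2
tool_pos: [0.5854, 0.2483, 0.0322]
eef_rot: [-2.275, -2.167, 0.0]
wrist_force: [0.4, 0.2, -0.6]
opening: 0.0387
grasp_force: 50.5
```

Call:
jog_arm:
  increments:
    - {"dr": [0,0,0],"travel": [0,0,0.04],"fingers": 0.3}
    - {"dr": [0,0,0],"travel": [0,0,0],"fingers": 0.3}

```text
time: 62.4
tool_pos: [0.5855, 0.2484, 0.032]
eef_rot: [2.275, 2.167, 0.0]
wrist_force: [-4.0, -1.1, 7.2]
opening: 0.0385
grasp_force: 51.4
```

Call:
jog_arm:
  increments:
    - {"dr": [0,0,0],"travel": [-0.1,0,-0.02],"fingers": 0.3}
    - {"dr": [0,0,0],"travel": [-0.14,0,0],"fingers": 0.3}
    - {"dr": [0,0,0],"travel": [-0.14,0,0],"fingers": 0.3}
    - {"dr": [0,0,0],"travel": [-0.14,0,0],"fingers": 0.3}
    - {"dr": [0,0,0],"travel": [-0.14,0,0],"fingers": 0.3}
    - {"dr": [0,0,0],"travel": [-0.14,0,0],"fingers": 0.3}
    - {"dr": [0,0,0],"travel": [0,0,0],"fingers": 0.3}

```text
time: 63.1
tool_pos: [0.5847, 0.2277, 0.032]
eef_rot: [2.275, 2.166, 0.0]
wrist_force: [-0.1, 0.4, 6.3]
opening: 0.0387
grasp_force: 51.3
```

Call:
jog_arm:
  increments:
    - {"dr": [0,0,0],"travel": [-0.1,0,0],"fingers": 0.3}
    - {"dr": [0,0,0],"travel": [0,0,0],"fingers": 0.3}

```text
time: 63.3
tool_pos: [0.5846, 0.2255, 0.032]
eef_rot: [2.275, 2.167, 0.001]
wrist_force: [-0.4, 0.6, 5.5]
opening: 0.0389
grasp_force: 51.3
```

Call:
jog_arm:
  increments:
    - {"dr": [0,0,0],"travel": [-0.08,0,0],"fingers": 0.3}
    - {"dr": [0,0,0],"travel": [0,0,0],"fingers": 0.3}

```text
time: 63.5
tool_pos: [0.5845, 0.2236, 0.032]
eef_rot: [2.274, 2.167, 0.001]
wrist_force: [0.7, 1.9, 5.8]
opening: 0.0381
grasp_force: 51.3
```

Call:
jog_arm:
  increments:
    - {"dr": [0,0,0],"travel": [-0.08,0,0],"fingers": 0.3}
    - {"dr": [0,0,0],"travel": [0,0,0],"fingers": 0.3}

```text
time: 63.7
tool_pos: [0.5845, 0.2226, 0.032]
eef_rot: [-2.275, -2.166, -0.003]
wrist_force: [1.0, 6.8, 2.5]
opening: 0.0383
grasp_force: 51.1
```

Call:
jog_arm:
  increments:
    - {"dr": [0,0,0],"travel": [-0.06,0,0],"fingers": 0.3}
    - {"dr": [0,0,0],"travel": [0,0,0],"fingers": 0.3}

```text
time: 63.9
tool_pos: [0.5846, 0.2225, 0.0321]
eef_rot: [-2.275, -2.165, -0.006]
wrist_force: [2.0, 16.5, 2.1]
opening: 0.0387
grasp_force: 50.8
```

Call:
jog_arm:
  increments:
    - {"dr": [0,0,0],"travel": [0.06,0,0],"fingers": 0.3}
    - {"dr": [0,0,0],"travel": [0,0,0],"fingers": 0.6}
    - {"dr": [0,0,0],"travel": [0,0,0],"fingers": 0.6}
    - {"dr": [0,0,0],"travel": [0,0,0],"fingers": 0.6}
    - {"dr": [0,0,0],"travel": [0,0,-0.6],"fingers": 0.6}
    - {"dr": [0,0,0],"travel": [0,0,-0.8],"fingers": 0.6}
    - {"dr": [0,0,0],"travel": [0,0,-1],"fingers": 0.6}
    - {"dr": [0,0,0],"travel": [0.5,-0.5,-1],"fingers": 0.5}

```text
time: 64.7
tool_pos: [0.5731, 0.2339, 0.1186]
eef_rot: [2.276, 2.164, 0.001]
wrist_force: [-0.1, 0.3, 0.4]
opening: 0.0424
grasp_force: 0.0
```

Call:
jog_arm:
  increments:
    - {"dr": [0,0,0],"travel": [0.8,-0.8,0],"fingers": 0.5}
    - {"dr": [0,0,0],"travel": [0.8,-0.8,0],"fingers": 0.5}
    - {"dr": [0,0,0],"travel": [0.6,-0.8,0],"fingers": 0.5}
    - {"dr": [0,0,0],"travel": [0,0,0],"fingers": 0.5}

```text
time: 65.1
tool_pos: [0.5132, 0.2943, 0.1178]
eef_rot: [-2.272, -2.169, -0.0]
wrist_force: [0.6, -0.7, 0.0]
opening: 0.0425
grasp_force: 0.0
```

```bash
python3 - <<'E'
from amb import *
go([.5065,.297,.042],-2.8)
for n in ("wrist","side","scene"):
    p=vision.read_camera(n); print(n); block(p,(18,110,90),(30,255,255),.058,np.array([.575,.22]),25); block(p,(165,60,90),(180,255,255),.058,np.array([.4235,.225]),25); places(p,["rose_center","amber_center","keeper_grip"])
E
```

```text
t 65.1 tcp [0.5132 0.2943 0.1178] yaw -2.65 open 0.0425 F [ 0.6 -0.7  0. ]
units now-axes [ 0.1  -0.27  3.03] turn 0.03 units in turned axes [ 0.1  -0.27  3.03]
wrist
[327 251  41  41 906] centroid [0.5913 0.2322 0.058 ] rect 586.9 225.7 size 40.1 34.0 ang 87.2
[ 127  234   53   54 1959] centroid [0.4262 0.2469 0.058 ] rect 426.4 242.8 size 53.2 43.5 ang 84.9
rose_center 0.88 [0.4252 0.2269 0.0437]
amber_center 0.69 [0.5865 0.2128 0.0405]
keeper_grip 0.79 [0.5031 0.2978 0.0734]
side
[218 135  14   7  48] centroid [0.5819 0.2321 0.058 ] rect 581.4 232.2 size 21.1 35.5 ang 89.6
rose_center 0.62 [ 0.593  -0.1426  0.1092]
rose_center 0.52 [0.423  0.225  0.0409]
amber_center 0.93 [ 0.6891 -0.2124  0.0107]
amber_center 0.85 [ 0.6811 -0.1141  0.0127]
amber_center 0.61 [ 0.5738 -0.3269  0.014 ]
amber_center 0.5 [0.5865 0.2158 0.0495]
keeper_grip 0.86 [0.5092 0.2948 0.073 ]
scene
[307 241  24  20 243] centroid [0.5864 0.2279 0.058 ] rect 586.3 226.6 size 47.7 40.2 ang 86.5
[360 218   6   6  26] centroid [0.4337 0.2244 0.058 ] rect 434.2 224.7 size 16.7 13.0 ang 10.0
[365 222  12  15 102] centroid [0.4409 0.2545 0.058 ] rect 438.4 256.2 size 49.0 25.3 ang 37.1
rose_center 0.48 [0.4222 0.2255 0.0429]
amber_center 0.86 [0.5793 0.2194 0.0425]
amber_center 0.58 [ 0.5724 -0.3284  0.0095]
amber_center 0.48 [ 0.6862 -0.2159  0.0044]
amber_center 0.48 [ 0.6776 -0.1127  0.0066]
keeper_grip 0.55 [0.5106 0.298  0.0673]
keeper_grip 0.55 [ 0.5888 -0.2158  0.0765]
keeper_grip 0.44 [0.5034 0.2239 0.0448]
```

Both blocks are home. Now I grip the keeper handle and close it.

Call:
jog_arm:
  increments:
    - {"dr": [0,0,0.03],"travel": [0.1,-0.26,0],"fingers": 0.5}
    - {"dr": [0,0,0],"travel": [0,0,1],"fingers": 0.5}
    - {"dr": [0,0,0],"travel": [0,0,1],"fingers": 0.5}
    - {"dr": [0,0,0],"travel": [0,0,1],"fingers": 0.5}
    - {"dr": [0,0,0],"travel": [0,0,0],"fingers": 0.2}
    - {"dr": [0,0,0],"travel": [0,0,0],"fingers": 0}
    - {"dr": [0,0,0],"travel": [0,0,0],"fingers": 0}
    - {"dr": [0,0,0],"travel": [0,0,0],"fingers": 0}
  newtons: 60

```text
time: 66.5
tool_pos: [0.5077, 0.2957, 0.0423]
eef_rot: [-2.277, -2.163, 0.002]
wrist_force: [-6.3, 1.4, -6.1]
opening: 0.0126
grasp_force: 59.2
```

Call:
jog_arm:
  increments:
    - {"dr": [0,0,0],"travel": [-0.1,0,0],"fingers": 0}
    - {"dr": [0,0,0],"travel": [-0.16,0,0],"fingers": 0}
    - {"dr": [0,0,0],"travel": [-0.16,0,0],"fingers": 0}
    - {"dr": [0,0,0],"travel": [-0.16,0,0],"fingers": 0}
    - {"dr": [0,0,0],"travel": [-0.16,0,0],"fingers": 0}
    - {"dr": [0,0,0],"travel": [-0.16,0,0],"fingers": 0}
    - {"dr": [0,0,0],"travel": [-0.16,0,0],"fingers": 0}
    - {"dr": [0,0,0],"travel": [0,0,0],"fingers": 0}

```text
time: 67.3
tool_pos: [0.5062, 0.269, 0.0423]
eef_rot: [-2.277, -2.163, 0.002]
wrist_force: [-5.4, 1.6, -6.4]
opening: 0.013
grasp_force: 59.2
```

Call:
jog_arm:
  increments:
    - {"dr": [0,0,0],"travel": [-0.16,0,0],"fingers": 0}
    - {"dr": [0,0,0],"travel": [0,0,0],"fingers": 0}

```text
time: 67.5
tool_pos: [0.506, 0.2651, 0.0423]
eef_rot: [-2.277, -2.163, 0.002]
wrist_force: [-5.8, 1.0, -6.2]
opening: 0.0131
grasp_force: 59.2
```

Call:
jog_arm:
  increments:
    - {"dr": [0,0,0],"travel": [-0.1,0,0],"fingers": 0}
    - {"dr": [0,0,0],"travel": [0,0,0],"fingers": 0}

```text
time: 67.7
tool_pos: [0.5059, 0.2628, 0.0423]
eef_rot: [-2.277, -2.163, 0.002]
wrist_force: [-5.5, 2.3, -5.7]
opening: 0.013
grasp_force: 59.1
```

Call:
jog_arm:
  increments:
    - {"dr": [0,0,0],"travel": [-0.1,0,0],"fingers": 0}
    - {"dr": [0,0,0],"travel": [0,0,0],"fingers": 0}

```text
time: 67.9
tool_pos: [0.5059, 0.2613, 0.0424]
eef_rot: [-2.277, -2.162, -0.001]
wrist_force: [-6.0, 9.9, -8.7]
opening: 0.0129
grasp_force: 59.2
```

Call:
jog_arm:
  increments:
    - {"dr": [0,0,0],"travel": [-0.06,0,0],"fingers": 0}
    - {"dr": [0,0,0],"travel": [0,0,0],"fingers": 0}

```text
time: 68.1
tool_pos: [0.5059, 0.2612, 0.0424]
eef_rot: [-2.276, -2.161, -0.004]
wrist_force: [-5.8, 21.2, -11.1]
opening: 0.0133
grasp_force: 58.8
```

Call:
jog_arm:
  increments:
    - {"dr": [0,0,0],"travel": [-0.08,0,0],"fingers": 0}
    - {"dr": [0,0,0],"travel": [0,0,0],"fingers": 0}

```text
time: 68.3
tool_pos: [0.5059, 0.2612, 0.0424]
eef_rot: [-2.275, -2.16, -0.008]
wrist_force: [-6.7, 35.4, -15.0]
opening: 0.0131
grasp_force: 58.9
```

Call:
jog_arm:
  increments:
    - {"dr": [0,0,0],"travel": [0.16,0,0],"fingers": 0}
    - {"dr": [0,0,0],"travel": [0,0,0],"fingers": 0.4}
    - {"dr": [0,0,0],"travel": [0,0,0],"fingers": 0.5}
    - {"dr": [0,0,0],"travel": [0,0,0],"fingers": 0.5}
    - {"dr": [0,0,0],"travel": [0,0,-1],"fingers": 0.5}
    - {"dr": [0,0,0],"travel": [0,0,-1],"fingers": 0.5}
    - {"dr": [0,0,0],"travel": [0,0,-1],"fingers": 0.5}
    - {"dr": [0,0,0],"travel": [0.6,0,-1],"fingers": 0.5}

```text
time: 69.1
tool_pos: [0.508, 0.2745, 0.1433]
eef_rot: [2.279, 2.162, 0.001]
wrist_force: [0.6, 0.5, 0.2]
opening: 0.0425
grasp_force: 0.0
```

Call:
jog_arm:
  increments:
    - {"dr": [0,0,0],"travel": [0.6,0,-1],"fingers": 0.5}
    - {"dr": [0,0,0],"travel": [0.6,0,-1],"fingers": 0.5}
    - {"dr": [0,0,0],"travel": [0,0,0],"fingers": 0.5}
    - {"dr": [0,0,0],"travel": [0,0,0],"fingers": 0.5}

```text
time: 69.5
tool_pos: [0.5093, 0.3054, 0.192]
eef_rot: [2.277, 2.164, 0.001]
wrist_force: [-0.2, -0.6, -0.9]
opening: 0.0428
grasp_force: 0.0
```

```bash
python3 - <<'E'
from amb import *
go([.5065,.297,.2],-2.8)
c,s=np.cos(np.radians(-2.81)),np.sin(np.radians(-2.81))
rk=lambda w:np.round([c*(w[0]-.5033)+s*(w[1]-.2205),-s*(w[0]-.5033)+c*(w[1]-.2205)],4)
for n in ("wrist","side","scene"):
    p=vision.read_camera(n); print(n)
    for t in ("rose_center","amber_center","keeper_grip","bar0"):
        for d in finder.place_of(t,p)[:4]:
            w=p["R"].T@(np.array(d["point"])-p["t"]); print(t,round(d["confidence"],2),w.round(4),"rack",rk(w))
    if n=="wrist":
        block(p,(18,110,90),(30,255,255),.058,np.array([.575,.22]),25); block(p,(165,60,90),(180,255,255),.058,np.array([.4235,.225]),25)
        h=cv2.cvtColor(p["image"],cv2.COLOR_RGB2HSV)
        for X in (.46,.545):  # brightness profile across the keeper bar at top height
            for y in np.arange(.02,.066,.002):
                w=np.array([.5033+c*(X-.5033)-s*y,.2205+s*(X-.5033)+c*y,.048]); u=proj(p,w); print(round(y*1000),h[int(round(u[1])),int(round(u[0]))].tolist(),end=" ")
            print()
E
```

```text
t 69.5 tcp [0.5093 0.3054 0.192 ] yaw -2.92 open 0.0428 F [-0.2 -0.6 -0.9]
units now-axes [-0.34 -0.09 -0.32] turn -0.02 units in turned axes [-0.34 -0.09 -0.32]
wrist
rose_center 0.72 [0.425  0.2299 0.0446] rack [-0.0787  0.0055]
amber_center 0.72 [0.5871 0.2163 0.0421] rack [ 0.0839 -0.0001]
[310 223  37  38 823] centroid [0.5872 0.23   0.058 ] rect 584.0 223.4 size 45.8 38.8 ang 87.3
[160 221  38  40 949] centroid [0.4212 0.2378 0.058 ] rect 422.9 232.6 size 48.1 40.5 ang 87.3
20 [30, 7, 254] 22 [30, 7, 254] 24 [30, 7, 254] 26 [30, 7, 254] 28 [30, 7, 254] 30 [30, 6, 254] 32 [30, 6, 254] 34 [27, 9, 251] 36 [102, 5, 250] 38 [108, 5, 250] 40 [105, 6, 249] 42 [103, 7, 247] 44 [105, 6, 249] 46 [23, 40, 141] 48 [22, 40, 142] 50 [23, 38, 148] 52 [30, 6, 254] 54 [30, 6, 254] 56 [30, 5, 254] 58 [30, 5, 254] 60 [30, 5, 254] 62 [30, 5, 254] 64 [30, 5, 254] 
20 [26, 7, 254] 22 [26, 7, 254] 24 [26, 7, 254] 26 [30, 7, 254] 28 [30, 7, 254] 30 [30, 7, 254] 32 [30, 7, 254] 34 [30, 4, 250] 36 [102, 5, 252] 38 [102, 5, 251] 40 [102, 5, 250] 42 [105, 6, 249] 44 [105, 4, 244] 46 [25, 41, 143] 48 [25, 
[... 633 characters left out ...]
0811  0.004 ]
bar0 0.61 [ 0.5114 -0.1385  0.1085] rack [ 0.0257 -0.3582]
bar0 0.53 [ 0.4292 -0.2138  0.0841] rack [-0.0527 -0.4374]
scene
rose_center 0.74 [0.4214 0.2261 0.0422] rack [-0.0821  0.0016]
amber_center 0.81 [0.5813 0.2204 0.0422] rack [0.0779 0.0037]
amber_center 0.5 [ 0.6789 -0.1142  0.0079] rack [ 0.1918 -0.3256]
amber_center 0.44 [ 0.5727 -0.3262  0.0113] rack [ 0.0961 -0.5426]
amber_center 0.43 [ 0.6862 -0.2137  0.0094] rack [ 0.204  -0.4247]
keeper_grip 0.57 [0.5055 0.262  0.067 ] rack [0.0002 0.0415]
bar0 0.76 [ 0.5904 -0.1392  0.1036] rack [ 0.1046 -0.355 ]
bar0 0.75 [ 0.4304 -0.136   0.1074] rack [-0.0554 -0.3597]
bar0 0.57 [ 0.5152 -0.1396  0.1089] rack [ 0.0296 -0.3591]
```

```bash
python3 -c "
from cell import workorder
print(workorder.close_job())"
```

```text
the job is handed in; nothing more can be done
None
```

I handed the job in at about 70 s: rose is home in bay 0 and amber in bay 2, the keeper is closed to within about 2 mm, all three rods are down, and green was absent; the hand-in returned no verdict.

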